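Gang-clamp the hardwood end blocks

ROBOT

A 6-joint arm with a two-finger parallel gripper is mounted at the origin on a cart in front of the work surface, level with it; the furniture and walls round the work are solid. World frame = base frame: x ahead of the robot, y to its left, z up, the work surface at z = 0. Lengths are in m, angles in degrees, forces in N, time in s.
With the tool pointing down it reaches from about 0.375 to 0.9 m from the base axis. Payload 3.1 kg.
Tool frame: the origin (TCP) lies midway between the tips of the shut fingers; the grasp point (between the pads) lies 19 mm behind it; z points along the fingers, y is the line along which they close (so a half turn about z gives the same grasp; the last joint's range is limited). The gripper opens to 87 mm and grips with 3 to 60 N. Pads are 19 mm wide; open, the fingers measure 117 mm over their backs; the gripper's body (75 mm by 190 mm) begins 51 mm behind the grasp point.
Start: joints at [-80.128, 30.224, 82.088, -0, 67.689, -10.227], TCP at [0.215, -0.587, 0.223] pointing down, gripper open.
Joint ranges: [-176.69, 176.69], [-43.24, 126.21], [12.49, 139.97], [-82, 262], [0, 151.66], [-163.58, 163.58]. Speed limits (degrees/s): [159.86, 159.86, 180, 180, 180, 180].

INTERFACE

Orientations are given as a 3x3 rotation matrix whose columns are the frame's x, y, z axes.
In Python, from rig import bot gives the robot as it stands.
- The arm moves only by the shell command python3 steer.py, which reads ROWS from standard input. ROWS is a JSON list that holds a single list of rows (three levels of brackets), with 1 to 20 rows, each of 7 numbers: dx, dy, dz in m, then a rotation vector rx, ry, rz in degrees, then the opening from 0.0 (shut) to 1.0 (fully open); each row is the pose to reach, as a shift and turn from the pose commanded when the command began, along the tool's axes at that moment; what a row does not reach only later rows make up. A row lasts 1/10 s, in which the tool goes at most 0.05 m and 8.59 degrees, less where a joint would pass 70% of its speed; a pose out of reach is approached as far as the arm can. The fingers move at their own pace and stop on an object; the grip force is fixed at half the most. Time passes only in rows, so rows that do not move let the fingers close. It prints the time, the measured TCP pose, the force, the opening and the grip force at its end. Input that does not fit is refused with a message, and nothing moves.
- bot.read_state(): the state, without advancing time (a new reading comes with each control period).
- bot.capture(name): name is "scene" or "top" or "wrist"; returns a dict with "color" (384x512x3 uint8, red, green, blue), "K" (3x3 intrinsics, pixels), "D" ([k1, k2, p1, p2, k3] as OpenCV has them; the pictures are not rectified), "view" (4x4, takes a point from world to camera coordinates); the wrist camera has in their place "mount" (4x4, takes a point from camera to tool coordinates, whose origin is the TCP and whose axes are the flange's). Camera axes: x right, y up, looking along -z (the intrinsics and any distortion apply to the point x, -y, -z); pixel columns grow to the right and rows downward; lengths in m; the calibration is good to about 2 mm. A picture is of the moment at which its call begins: read the wrist's pose just before it. There is no depth.
- bot.hand_in(): hands the job in; it is judged then, once.
The state is a dict: "time_s": time; "joint_positions": joint angles; "qvel": joint speeds; "tau": joint torques, N m; "position": TCP position; "tcp_rot": TCP orientation; "force": force on the tool from outside, world axes, zero at the start; "moment": the same for the moment, N m; "opening": opening from 0.0 (shut) to 1.0 (fully open); "grasp_force": force on a finger pad.
Only numpy, scipy, OpenCV 4.12 (cv2) and the standard library are available. Lean on these libraries where they do the work, as an engineer would, in place of code of your own. Each camera call takes 0.05 s, during which the arm holds its last target. There are 200 camera calls.

TASK

Load every hardwood block that is out on the bench into the gang clamp: flat on its plate in one row, long sides against the fence, the first one up to the end stop and each next one up to its neighbour. Then put the crank on the square shaft and turn it clockwise, several turns, until the sprung pad is pressed back against all the blocks and the screw comes up to its stop; finally lift the crank off and stand it upright on the hardboard again. Close the jaw only with the crank, and leave the try square, tape roll and sanding block alone.

Things in the scene. Friction and masses are not known exactly. Their poses are not given: they have to be found in the camera images.
- clamp: Low aluminium gang clamp, fixed: plate 270 (its x) x 200 (its y) x 12 mm with a tongue to y -175. Origin on the underside, z up. In mm in its frame: a loaded block lies with its 75 mm side along x, its centre at y +35. The movable jaw (top z 24.5, x -113..+113) comes from -y. A gearbox (62 x 62, top z 55) at x 0, y -134 carries the upright screw shaft.
- fence_face (a point): Top edge of the fence's face, at mid-length; axes as the clamp's. Clamp x -5, y 60, z 22 mm. The steel fence is 10 mm high above the plate, 20 mm thick (y 60..80) and 240 mm long (x -125..115); blocks touch it with their +y side (clamp axes).
- stop_face (a point): Top edge of the end stop's face; axes as the clamp's. Clamp x 115, y 47, z 26 mm. The stop is 14 mm high above the plate and occupies clamp x 115..130, y 14..80; the first block touches it with its +x side (clamp axes).
- seat0 (a point): Point on the plate's top under the centre of the first block of the row (the one that touches the end stop), axes as the clamp's: clamp x 77.5, y 35, z 12 mm.
- seat1 (a point): The same for the second block: clamp x 2.5, y 35, z 12 mm.
- seat2 (a point): The same for the third block: clamp x -72.5, y 35, z 12 mm.
- shaft_top (a point): Centre of the top end of the upright screw shaft, 84 mm above the bench; turns with it, x and y square to the shaft's flats. The shaft is 14 mm square for 21 mm, with a 5 mm long, 11 mm square tip above. A round collar 26 mm below this point is the shoulder on which the crank's underside comes to rest.
- screw (a joint): Angle of the screw shaft (rad), grows clockwise seen from above; 0 jaw fully open, hard stop at 33.5. Each turn (6.28) moves the jaw 12 mm toward the fence. Stiff (0.2 N m, about 3.5 N at the crank's grip); stays where it is left. The pad meets blocks that are against the fence at about 30 rad, 3.5 rad before the hard stop.
- pad (a joint): How far the sprung wooden pad on the jaw is pressed back (m): 0 when free, about 0.006 at the screw's stop with blocks loaded (3.5 N per mm).
- pad_face (a point): Middle of the top edge of the pad's front face, which meets the blocks: the pad is 222 mm long (along clamp x) and its top is 24 mm above the bench.
- crank: Loose dark steel crank, 0.35 kg, standing on hub and arm. Origin: centre of the hub's underside, at the mouth of its square socket (15.6 mm wide, 26 deep); z up, x along the arm. Hub 32 mm square (flats square to x and y), 50 high. Arm 18 wide, 12 thick, at the bottom; 60 mm from hub axis to the axis of the upright grip. Fits the shaft in four ways, each quarter turn.
- grip_mid (a point): On the axis of the crank's upright black grip, 70 mm above the crank's underside (13 mm below the grip's top). The grip is 21 mm in diameter, from 16 to 83 mm above the underside, and turns freely on its pin; its own turn means nothing.
- board: Hardboard offcut lying on the bench, fixed, 200 (its x) x 150 (its y) x 9 mm, where the crank is kept. Origin: centre of its underside.
- block0: Dark hardwood block, 50 (its x) x 75 (its y) x 30 mm (z), about 0.07 kg; origin: centre of its underside. The blocks are alike; two or three are present and any may go in any place of the row.
- block1: As block0.
- block2: As block0.
- try_square: Bystander: try square lying flat, 110 x 158 x 18 mm, origin centre of underside.
- masking_tape: Bystander: roll of masking tape lying flat, 99 mm across, 24 mm high.
- sanding_block: Bystander: cork sanding block, 66 x 112 x 31 mm.

How it is judged:
By the outcome, as a careful person would: the job done as asked, in the order asked, and still so for the second after the job is handed in, with the robot touching nothing.
Of block0, block1, block2 only 2 to 3 are there at a start; the rules pass over those that are not, and their reading is None.
At some moment in a run one of block0, block1, block2 may be knocked a few centimetres aside while the robot is not near it.
Once in a run the grip may slacken for a moment while it holds something.
It also fails if it takes over 210 s, if anything falls off the work surface, if the arm or the gripper's body presses on something with over 40 N, if the wrist force passes 120 N, or if a joint passes its speed limit or range.

## Working session

There is one attempt and no reset: what is moved stays moved. The work goes in short steps, Python scripts to look and compute and a shell command to move; the robot and the scene stay as the last step left them, time stands still between calls to the robot, and variables do not carry over. Pictures are saved under pics/ and viewed, at most 14 in all, crops included, and the job is handed in when it is done.

```bash
ls; mkdir -p pics
python3 - <<'E'
from rig import bot
import cv2,pickle
s=bot.read_state();print(s)
d={}
for n in("scene","top","wrist"):
    c=bot.capture(n);d[n]=c
    cv2.imwrite(f"pics/{n}0.png",cv2.resize(c["color"][:,:,::-1],(800,600),interpolation=cv2.INTER_CUBIC))
    print(n,{k:v for k,v in c.items() if k!="color"})
pickle.dump(d,open("d0.pkl","wb"))
E
```

```text
pics
rig.py
steer.py
{'time_s': 0.0, 'joint_positions': array([-8.01281160e+01,  3.02789353e+01,  8.21543537e+01, -6.11666884e-04,
        6.76883849e+01, -1.02266891e+01]), 'qvel': array([-0.02379326, -0.10001672,  0.03712788,  0.01402363, -0.09329478,
       -0.0266288 ]), 'tau': array([ 1.69948435e-03, -4.40033126e+01, -1.76592082e+01,  6.35267654e-02,
        5.81874687e-02, -1.77585516e-04]), 'position': array([ 0.21468003, -0.5862172 ,  0.22158323]), 'tcp_rot': array([[ 9.39101483e-01,  3.43639732e-01, -3.73813599e-04],
       [ 3.43639739e-01, -9.39099228e-01,  2.09047221e-03],
       [ 3.67321248e-04, -2.09162276e-03, -9.99997745e-01]]), 'force': array([ 0.56737237, -0.10072599,  0.08280738]), 'moment': array([-0.03629416,  0.02368779,  0.05551484]), 'grasp_force': 0.0, 'opening': 0.9966987319715319}
scene {'K': array([[461.98308825,   0.        , 249.05327595],
       [  0.        , 461.98308825, 191.4364884 ],
       [  0.        ,   0.        ,   1.        ]]), 'D': array([-0.04690333,  0.        ,  0.        ,  0.        ,  0.        ]), 'view': array([[-0.68270596, -0.73
[... 705 characters left out ...]
1.27200905e+00],
       [ 0.00000000e+00,  0.00000000e+00,  0.00000000e+00,
         1.00000000e+00]])}
wrist {'K': array([[276.91219119,   0.        , 254.97657676],
       [  0.        , 276.91219119, 191.54604371],
       [  0.        ,   0.        ,   1.        ]]), 'D': array([-0.00268198,  0.        ,  0.        ,  0.        ,  0.        ]), 'mount': array([[-9.21683027e-04,  9.58883626e-01,  2.83798064e-01,
         7.86662219e-02],
       [ 9.99999574e-01,  8.98326940e-04,  2.12445565e-04,
         7.28755116e-04],
       [-5.12328726e-05,  2.83798139e-01, -9.58884046e-01,
        -1.62371797e-01],
       [ 0.00000000e+00,  0.00000000e+00,  0.00000000e+00,
         1.00000000e+00]])}
```

View pics/top0.png

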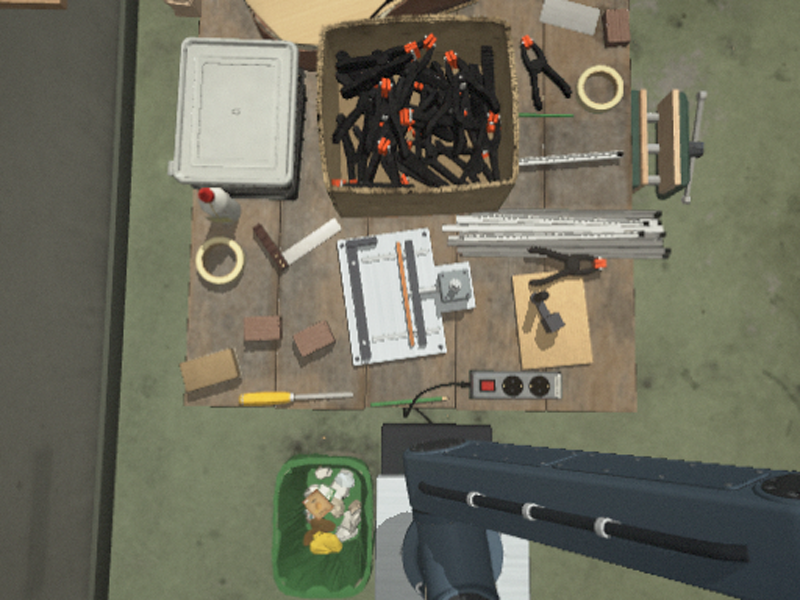

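View pics/scene0.png

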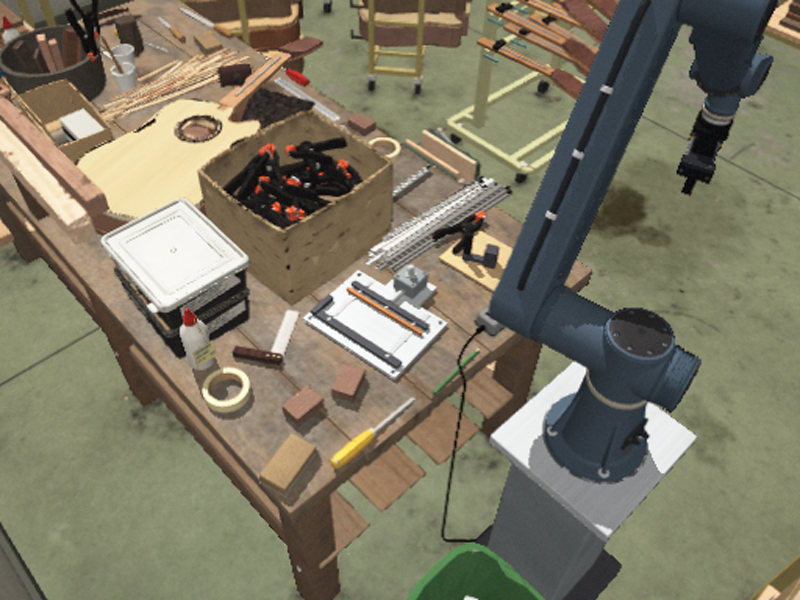

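The top picture shows two red-brown blocks at (262,330) and (314,340), and the clamp at about (400,295) with its stop at the top left (360,243). The crank is on the board at (548,315). A brown object at (617,27) needs a size check. Next: projection helpers and enlarged crops.

```bash
cat > h.py <<'E'
import numpy as np,cv2,pickle
from scipy.optimize import least_squares
def T(c,s=None):
    "world->cam"
    if "view" in c: return c["view"]
    W=np.eye(4);W[:3,:3]=s["tcp_rot"];W[:3,3]=s["position"]
    return np.linalg.inv(W@c["mount"])
def proj(V,K,D,P):
    q=np.atleast_2d(P)@V[:3,:3].T+V[:3,3]
    q=q*[1,-1,-1]
    return cv2.projectPoints(q,np.zeros(3),np.zeros(3),K,D)[0][:,0]
def ray(V,K,D,uv):
    n=cv2.undistortPoints(np.array(uv,float).reshape(-1,1,2),K,D)[:,0]
    d=np.c_[n[:,0],-n[:,1],-np.ones(len(n))]@V[:3,:3]
    return -V[:3,:3].T@V[:3,3],d
def onz(V,K,D,uv,z):
    o,d=ray(V,K,D,uv); return o+d*((z-o[2])/d[:,2])[:,None]
def tri(obs):
    "obs: list of (V,K,D,uv) -> point, residual(m)"
    A=np.zeros((3,3));b=np.zeros(3);L=[]
    for V,K,D,uv in obs:
        o,d=ray(V,K,D,[uv]);d=d[0]/np.linalg.norm(d);M=np.eye(3)-np.outer(d,d);A+=M;b+=M@o;L.append((o,M))
    p=np.linalg.solve(A,b);return p,[np.linalg.norm(M@(p-o)) for o,M in L]
def crop(c,x,y,w,h,f,name):
    cv2.imwrite(name,cv2.resize(c["color"][y:y+h,x:x+w,::-1],None,fx=f,fy=f,interpolation=cv2.INTER_CUBIC))
E
python3 - <<'E'
from h import *
d=pickle.load(open("d0.pkl","rb"));c=d["top"];a=(T(c),c["K"],c["D"])
px=np.array([[262,330],[314,340],[617,27],[606,12],[630,12],[606,45],[630,45],[360,243],[455,287],[553,322],[540,297],[515,368],[592,362]])*.64
print(np.round(onz(*a,px,0.03),3))
crop(c,112,130,275,135,2.9,"pics/tc.png")
E
```

```text
[[ 0.452  0.401  0.03 ]
 [ 0.432  0.292  0.03 ]
 [ 1.118 -0.351  0.03 ]
 [ 1.151 -0.327  0.03 ]
 [ 1.151 -0.379  0.03 ]
 [ 1.077 -0.326  0.03 ]
 [ 1.077 -0.378  0.03 ]
 [ 0.638  0.2    0.03 ]
 [ 0.547 -0.002  0.03 ]
 [ 0.475 -0.207  0.03 ]
 [ 0.528 -0.181  0.03 ]
 [ 0.379 -0.127  0.03 ]
 [ 0.393 -0.287  0.03 ]]
```

View pics/tc.png

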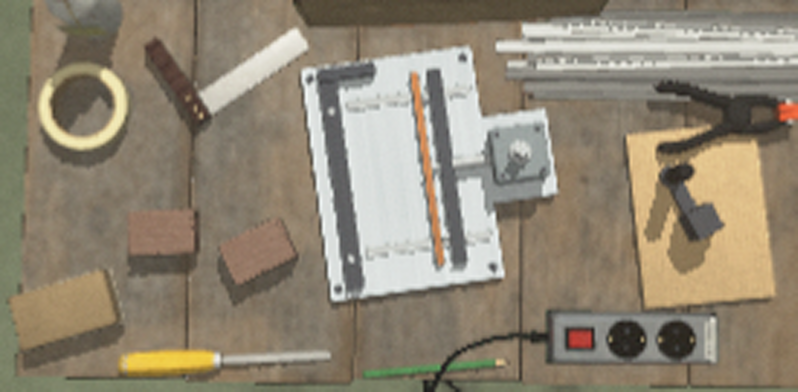

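The far brown object is about 1.17 m away, well out of reach, so it is scenery. That leaves two blocks. I'll take three wrist views while moving across the bench.

```bash
cat > cap.py <<'E'
import sys
from h import *
from rig import bot
n=sys.argv[1]; s=bot.read_state(); c=bot.capture("wrist" if len(sys.argv)<3 else sys.argv[2]); pickle.dump((c,s),open(n+".pkl","wb"))
cv2.imwrite(f"pics/{n}.png",cv2.resize(c["color"][:,:,::-1],(800,600),interpolation=cv2.INTER_CUBIC))
E
cat > go.py <<'E'
# go.py x y z yaw : tool-axes delta to that pose (tool down), from measured state
import sys
from h import *
from rig import bot
from scipy.spatial.transform import Rotation as Ro
x,y,z,w=map(float,sys.argv[1:5]);s=bot.read_state();R=s["tcp_rot"]
a=np.radians(w);G=np.array([[np.cos(a),np.sin(a),0],[np.sin(a),-np.cos(a),0],[0,0,-1]])
print(np.round(R.T@(np.array([x,y,z])-s["position"]),4),np.round(Ro.from_matrix(R.T@G).as_rotvec(degrees=True),2), "t",s["time_s"],"F",np.round(s["force"],1),"op",round(s["opening"],3))
E
R1="x"; echo '[[[0.282,-0.31,-0.03,0,0,20,1],[0.282,-0.31,-0.03,0,0,20,1],[0.282,-0.31,-0.03,0,0,20,1],[0.282,-0.31,-0.03,0,0,20,1],[0.282,-0.31,-0.03,0,0,20,1],[0.282,-0.31,-0.03,0,0,20,1],[0.282,-0.31,-0.03,0,0,20,1],[0.282,-0.31,-0.03,0,0,20,1],[0.282,-0.31,-0.03,0,0,20,1],[0.282,-0.31,-0.03,0,0,20,1],[0.282,-0.31,-0.03,0,0,20,1],[0.282,-0.31,-0.03,0,0,20,1],[0.282,-0.31,-0.03,0,0,20,1],[0.282,-0.31,-0.03,0,0,20,1]]]' | python3 steer.py
python3 cap.py w1; python3 go.py .5 .1 .25 0
```

```text
time_s: 1.55
position: [0.3728, -0.1999, 0.2524]
tcp_rot: [[1.0, -0.0, -0.0], [-0.0, -1.0, 0.0], [-0.0, -0.0, -1.0]]
force: [-0.5, -0.3, 0.0]
opening: 1.002
grasp_force: 0.0
[ 0.1272 -0.2997  0.0024] [-0.01  0.02 -0.  ] t 1.6 F [-0.6  0.6  0.1] op 0.998
```

```bash
echo '[[[0.08,-0.28,0,0,0,0,1],[0.08,-0.28,0,0,0,0,1],[0.08,-0.28,0,0,0,0,1],[0.08,-0.28,0,0,0,0,1],[0.08,-0.28,0,0,0,0,1],[0.08,-0.28,0,0,0,0,1],[0.08,-0.28,0,0,0,0,1],[0.08,-0.28,0,0,0,0,1],[0.08,-0.28,0,0,0,0,1]]]' | python3 steer.py
python3 cap.py w2
echo '[[[-0.05,-0.2,0.03,0,0,0,1],[-0.05,-0.2,0.03,0,0,0,1],[-0.05,-0.2,0.03,0,0,0,1],[-0.05,-0.2,0.03,0,0,0,1],[-0.05,-0.2,0.03,0,0,0,1],[-0.05,-0.2,0.03,0,0,0,1],[-0.05,-0.2,0.03,0,0,0,1]]]' | python3 steer.py
python3 cap.py w3
```

```text
time_s: 2.5
position: [0.4523, 0.0802, 0.2524]
tcp_rot: [[1.0, 0.001, -0.001], [0.001, -1.0, -0.0], [-0.001, 0.0, -1.0]]
force: [-0.0, -0.2, 0.8]
opening: 1.0
grasp_force: 0.0
time_s: 3.25
position: [0.4029, 0.2796, 0.2226]
tcp_rot: [[1.0, -0.0, 0.0], [-0.0, -1.0, -0.001], [0.0, 0.001, -1.0]]
force: [1.3, -0.1, 0.0]
opening: 1.002
grasp_force: 0.0
```

View pics/w1.png

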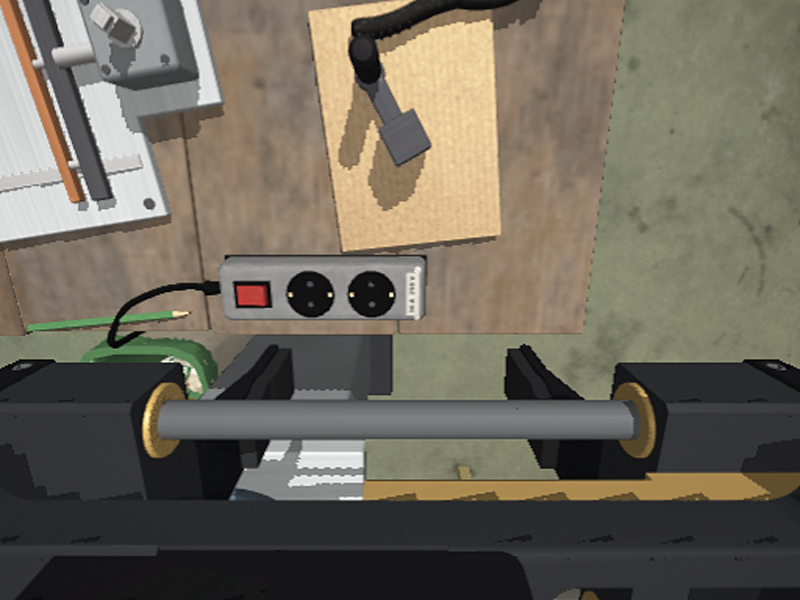

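View pics/w2.png

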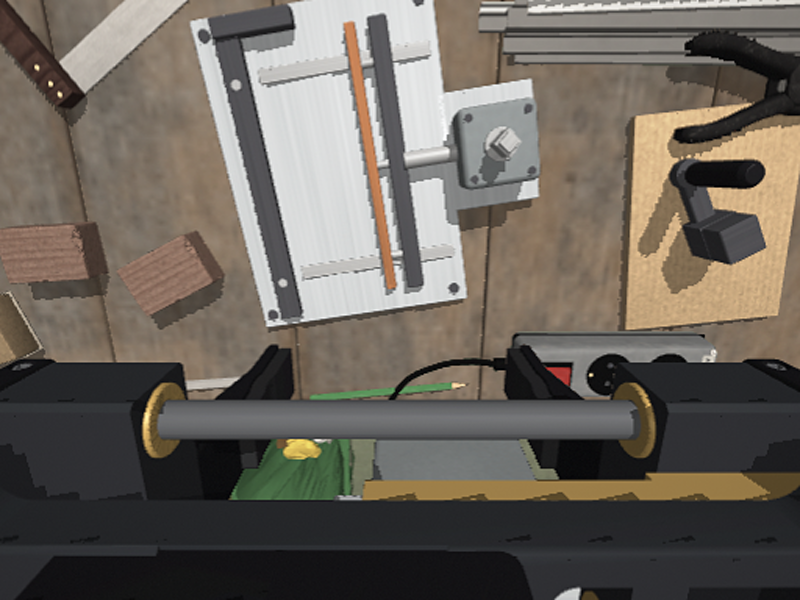

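View pics/w3.png

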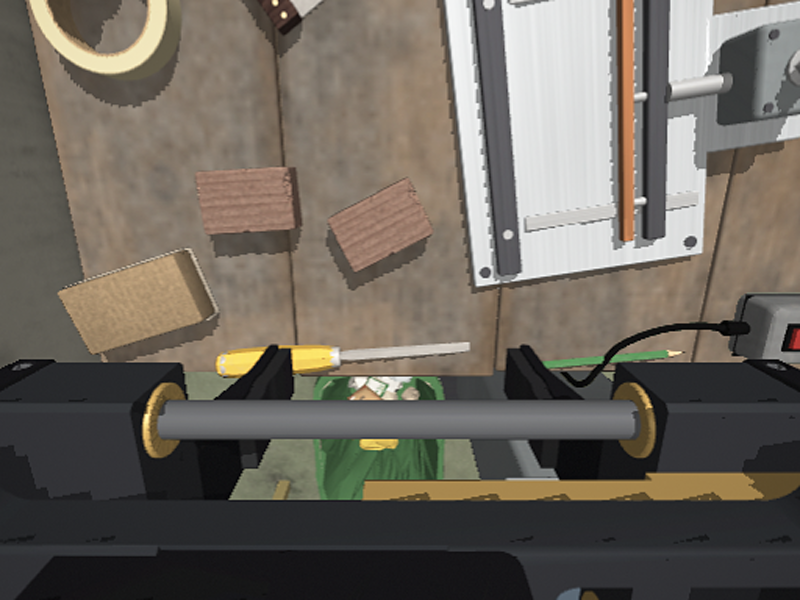

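w1 and w2 show the crank: hub near (405,137) in w1 and about (735,230) in w2, with the grip up and to the left. w2 and w3 show the two blocks: A at (245,200) and B at (380,225) in w3. They also show the clamp, with the shaft top at about (507,143) in w2. Next: enlarged crops to read the corners.

Run:
```python
from h import *
I={n:pickle.load(open(n+".pkl","rb"))[0]["color"][:,:,::-1] for n in("w1","w2","w3")}
def cr(n,x,y): return cv2.resize(I[n][y:y+60,x:x+80],None,fx=5,fy=5,interpolation=cv2.INTER_CUBIC)
L=[cr("w1",215,50),cr("w2",425,100),cr("w2",65,140),cr("w3",200,105)]
cv2.imwrite("pics/m1.png",np.vstack([np.hstack(L[:2]),np.hstack(L[2:])]))
L=[cr("w2",280,60),cr("w1",50,0),cr("w2",110,0),cr("w2",130,150)]
cv2.imwrite("pics/m2.png",np.vstack([np.hstack(L[:2]),np.hstack(L[2:])]))
```

```text
(no output)
```

View pics/m1.png

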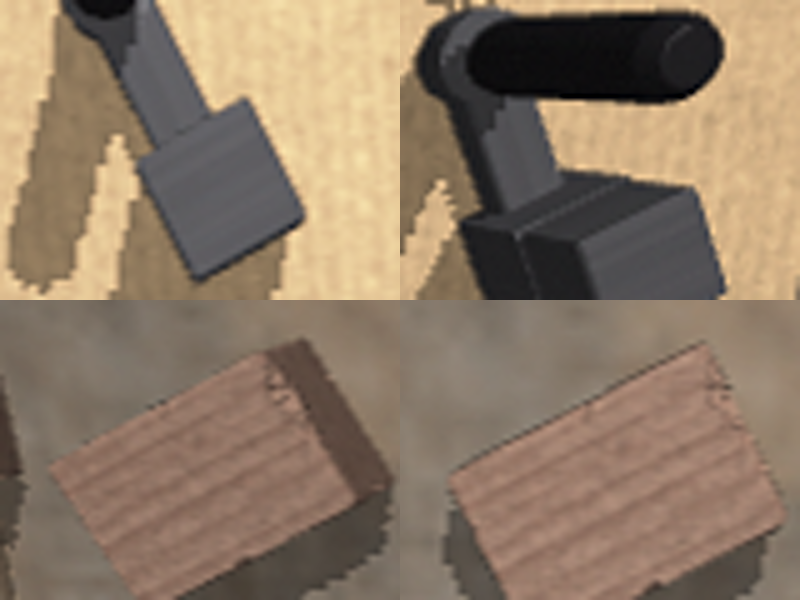

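View pics/m2.png

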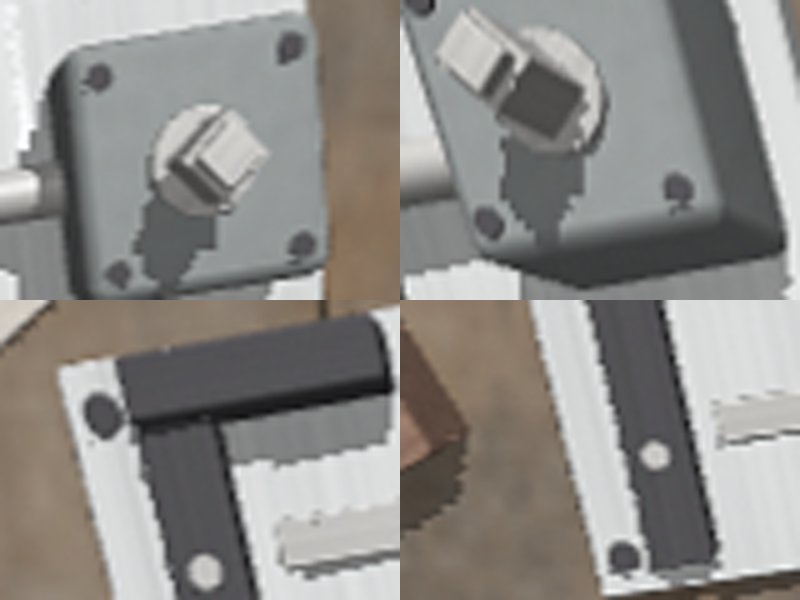

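```bash
cat > fit1.py <<'E'
from h import *
O={}
for n in("w1","w2","w3"):
    c,s=pickle.load(open(n+".pkl","rb"));O[n]=(T(c,s),c["K"],c["D"])
cr=lambda x0,y0,u,v:(x0+(u+.5)/5-.5,y0+(v+.5)/5-.5)
f8=lambda u,v:((u+.5)*.64-.5,(v+.5)*.64-.5)
obs=[("w2",(135,100,12),cr(110,0,60,68)),("w2",(-135,100,12),cr(130,150,202,297)),("w2",(-135,-100,12),f8(467,297)),
("w3",(-135,100,12),f8(476,288)),("w3",(-135,-100,12),f8(703,251)),("w1",(-135,-100,12),f8(169,215)),
("w2",(-125,80,22),cr(130,150,248,265)),("w2",(-125,60,22),cr(130,150,318,253)),("w2",(115,60,22),cr(110,0,215,122)),("w2",(115,14,26),cr(110,0,385,75))]
def res(p):
    a=p[2];R=np.array([[np.cos(a),-np.sin(a),0],[np.sin(a),np.cos(a),0],[0,0,1]]);r=[]
    for n,P,uv in obs: r+=list(proj(*O[n],R@(np.array(P)/1e3)+[p[0],p[1],p[3]])[0]-uv)
    return np.array(r)
if __name__=="__main__":
    f=least_squares(res,[.52,.12,.15,0],loss="soft_l1");p=f.x
    print("clamp",np.round(p,4),np.degrees(p[2]));print(np.round(res(p).reshape(-1,2),1).tolist())
    a=p[2];R=np.array([[np.cos(a),-np.sin(a),0],[np.sin(a),np.cos(a),0],[0,0,1]])
    for n,P in dict(seat0=(77.5,35,12),seat1=(2.5,35,12),shaft=(0,-134,84)).items(): print(n,np.round(R@(np.array(P)/1e3)+[p[0],p[1],0],4))
    B=[((50,167),(50,175)),((265,52),(307,43)),((357,195),(385,223))]
    for q in B: print("B",*[np.round(x,4) for x in tri([(*O["w2"],cr(65,140,*q[0])),(*O["w3"],cr(200,105,*q[1]))])])
    for q in [((75,224),(290,167)),((82,283),(295,229))]: print("A tri",*[np.round(x,4) for x in tri([(*O["w2"],f8(*q[0])),(*O["w3"],f8(*q[1]))])])
    A=onz(*O["w3"],[f8(*q) for q in[(197,171),(290,167),(295,229),(204,235)]],.03);print("A",np.round(A,4),A.mean(0),np.linalg.norm(np.diff(A,axis=0),axis=1))
    B=onz(*O["w3"],[cr(200,105,*q) for q in[(50,175),(307,43),(385,223),(110,308)]],.03);print("B",np.round(B,4),B.mean(0),np.linalg.norm(np.diff(B,axis=0),axis=1))
    for q in [((139,158),(180,240)),((246,98),(292,188)),((304,216),(325,293))]: print("hub",*[np.round(x,4) for x in tri([(*O["w1"],cr(215,50,*q[0])),(*O["w2"],cr(425,100,*q[1]))])])
    H=onz(*O["w1"],[cr(215,50,*q) for q in[(139,158),(246,98),(304,216),(200,280)]],.059);print("H",np.round(H,4),H.mean(0),np.linalg.norm(np.diff(H,axis=0),axis=1))
    print("shaft",*tri([(*O["w1"],cr(50,0,76,48)),(*O["w2"],cr(280,60,232,148))]))
E
python3 fit1.py
```

```text
clamp [ 0.5319  0.1322  0.1542 -0.0024] 8.833539067679071
[[-0.8, -0.1], [1.0, -0.1], [0.3, -0.1], [-0.4, -1.1], [-0.6, 0.7], [-0.6, -0.3], [1.2, 0.4], [0.2, 0.9], [-0.3, -1.3], [0.6, 0.7]]
seat0 [0.6031 0.1786 0.012 ]
seat1 [0.529  0.1671 0.012 ]
shaft [ 5.525e-01 -3.000e-04  8.400e-02]
B [0.4451 0.3364 0.0296] [0.0003 0.0003]
B [0.4773 0.2714 0.0279] [0.0002 0.0002]
B [0.4341 0.2513 0.026 ] [0.0015 0.0015]
A tri [0.4862 0.3642 0.0312] [0.0009 0.0009]
A tri [0.4377 0.3601 0.0438] [0.001 0.001]
A [[0.4825 0.4376 0.03  ]
 [0.4854 0.3642 0.03  ]
 [0.4369 0.3636 0.03  ]
 [0.4322 0.4385 0.03  ]] [0.4592284  0.40100153 0.03      ] [0.07345686 0.0484126  0.07508441]
B [[0.4455 0.3365 0.03  ]
 [0.4776 0.2715 0.03  ]
 [0.4332 0.2513 0.03  ]
 [0.4112 0.3225 0.03  ]] [0.44187442 0.29543796 0.03      ] [0.07245045 0.04872914 0.07445291]
hub [ 0.4843 -0.1852  0.0574] [0.0001 0.0001]
hub [ 0.4976 -0.2109  0.0576] [0.0002 0.0002]
hub [ 0.4709 -0.2251  0.0585] [0.0003 0.0003]
H [[ 0.4843 -0.1853  0.059 ]
 [ 0.4975 -0.2109  0.059 ]
 [ 0.4711 -0.2251  0.059 ]
 [ 0.4563 -0.1999  0.059 ]] [ 0.47732418 -0.20530576  0.059     ] [0.02878016 0.03002628 0.02925456]
shaft [ 0.55321022 -0.00060699  0.0819036 ] [np.float64(2.5611582984610293e-06), np.float64(2.561158298159175e-06)]
```

Everything agrees with the given sizes: block tops at about 29 mm, hub top about 58, shaft top about 82, and clamp residuals around 1 px. Block B goes first: approach at (0.4395, 0.294), yaw 115.5.

```bash
python3 go.py .4395 .294 .10 115.5
```

```text
[ 0.0363 -0.0147  0.1227] [ 4.0000e-02  2.0000e-02 -1.1555e+02] t 3.3 F [0.3 0.  0.6] op 0.998
```

```bash
echo '[[[0.036,-0.0147,0.1,0,0,-115.5,0.85],[0.036,-0.0147,0.1,0,0,-115.5,0.85],[0.036,-0.0147,0.1,0,0,-115.5,0.85],[0.036,-0.0147,0.1,0,0,-115.5,0.85],[0.036,-0.0147,0.1,0,0,-115.5,0.85],[0.036,-0.0147,0.1,0,0,-115.5,0.85],[0.036,-0.0147,0.1,0,0,-115.5,0.85],[0.036,-0.0147,0.1,0,0,-115.5,0.85],[0.036,-0.0147,0.1,0,0,-115.5,0.85],[0.036,-0.0147,0.1,0,0,-115.5,0.85],[0.036,-0.0147,0.1,0,0,-115.5,0.85],[0.036,-0.0147,0.1,0,0,-115.5,0.85],[0.036,-0.0147,0.1,0,0,-115.5,0.85],[0.036,-0.0147,0.1,0,0,-115.5,0.85],[0.036,-0.0147,0.1,0,0,-115.5,0.85],[0.036,-0.0147,0.1,0,0,-115.5,0.85],[0.036,-0.0147,0.1,0,0,-115.5,0.85]]]' | python3 steer.py
python3 cap.py w4; python3 go.py .4395 .294 .013 115.5
```

```text
time_s: 5.0
position: [0.4388, 0.2951, 0.1227]
tcp_rot: [[-0.43, 0.903, 0.0], [0.903, 0.43, 0.0], [-0.0, 0.0, -1.0]]
force: [0.1, -0.8, 0.3]
opening: 0.851
grasp_force: 0.0
[-0.0016  0.0002  0.1097] [ 0.01  0.   -0.01] t 5.05 F [ 0.1  0.5 -0.3] op 0.849
```

View pics/w4.png

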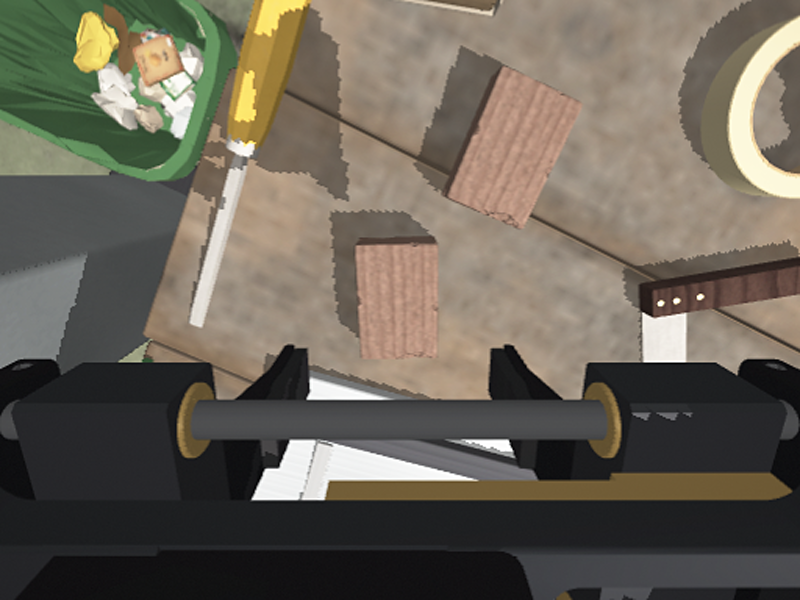

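w4 shows block B square and centred between the fingers (columns 357–437), with block A at (513,147). Descend and grip.

```bash
echo '[[[-0.0016,0,0.04,0,0,0,0.85],[-0.0016,0,0.08,0,0,0,0.85],[-0.0016,0,0.1,0,0,0,0.85],[-0.0016,0,0.1097,0,0,0,0.85],[-0.0016,0,0.1097,0,0,0,0.85],[-0.0016,0,0.1097,0,0,0,0.85],[-0.0016,0,0.1097,0,0,0,0],[-0.0016,0,0.1097,0,0,0,0],[-0.0016,0,0.1097,0,0,0,0],[-0.0016,0,0.1097,0,0,0,0],[-0.0016,0,0.1097,0,0,0,0],[-0.0016,0,0.1097,0,0,0,0],[-0.0016,0,0.1097,0,0,0,0],[-0.0016,0,0.1097,0,0,0,0]]]' | python3 steer.py
python3 go.py .4395 .294 .09 188.8
python3 - <<'E'
from h import *
c,s=pickle.load(open("w4.pkl","rb"));a=(T(c,s),c["K"],c["D"])
f8=lambda u,v:((u+.5)*.64-.5,(v+.5)*.64-.5)
A=onz(*a,[f8(*q) for q in[(504,66),(580,102),(522,228),(447,195)]],.03);print(np.round(A,4),A.mean(0),np.linalg.norm(np.diff(A,axis=0),axis=1))
E
```

```text
time_s: 6.45
position: [0.4392, 0.2946, 0.0134]
tcp_rot: [[-0.432, 0.902, 0.001], [0.902, 0.432, 0.0], [-0.0, 0.001, -1.0]]
force: [0.4, 0.8, 5.9]
opening: 0.566
grasp_force: 30.0
[-0.0007  0.0001 -0.0766] [ 4.00e-02  3.00e-02 -7.32e+01] t 6.45 F [0.4 0.8 5.9] op 0.566
[[0.4336 0.4376 0.03  ]
 [0.4795 0.4399 0.03  ]
 [0.4851 0.3674 0.03  ]
 [0.4368 0.3653 0.03  ]] [0.45876911 0.40256753 0.03      ] [0.04589713 0.07273981 0.04837519]
```

```bash
echo '[[[0,0,-0.03,0,0,0,0],[0,0,-0.07,0,0,0,0],[0,0,-0.085,0,0,-9,0],[0,0,-0.085,0,0,-18,0],[0,0,-0.085,0,0,-26,0],[0,0,-0.085,0,0,-34,0],[0,0,-0.085,0,0,-42,0],[0,0,-0.085,0,0,-50,0],[0,0,-0.085,0,0,-58,0],[0,0,-0.085,0,0,-66,0],[0,0,-0.085,0,0,-73.2,0],[0,0,-0.085,0,0,-73.2,0],[0,0,-0.085,0,0,-73.2,0]]]' | python3 steer.py
python3 go.py .5988 .1738 .05 188.83
```

```text
time_s: 7.75
position: [0.4387, 0.2944, 0.0976]
tcp_rot: [[-0.989, -0.15, -0.0], [-0.15, 0.989, -0.0], [0.001, -0.0, -1.0]]
force: [0.0, -0.3, -0.7]
opening: 0.574
grasp_force: 30.0
[-0.1402 -0.1433  0.0476] [-0.   -0.03 -0.19] t 7.75 F [ 0.  -0.3 -0.7] op 0.574
```

```bash
echo '[[[-0.03,-0.03,0,0,0,-0.2,0],[-0.06,-0.06,0,0,0,-0.2,0],[-0.09,-0.09,0,0,0,-0.2,0],[-0.12,-0.12,0,0,0,-0.2,0],[-0.14,-0.143,0,0,0,-0.2,0],[-0.14,-0.143,0,0,0,-0.2,0],[-0.14,-0.143,0.03,0,0,-0.2,0],[-0.14,-0.143,0.047,0,0,-0.2,0],[-0.14,-0.143,0.047,0,0,-0.2,0],[-0.14,-0.143,0.047,0,0,-0.2,0]]]' | python3 steer.py
python3 cap.py w5; python3 go.py .5988 .1738 .026 188.83
```

```text
time_s: 8.75
position: [0.5984, 0.1751, 0.0507]
tcp_rot: [[-0.988, -0.156, -0.001], [-0.156, 0.988, -0.0], [0.001, 0.0, -1.0]]
force: [-0.1, 0.4, -0.5]
opening: 0.576
grasp_force: 30.0
[ 0.0006 -0.0012  0.0255] [0.   0.04 0.16] t 8.8 F [-0.2 -0.9 -0.7] op 0.578
```

View pics/w5.png

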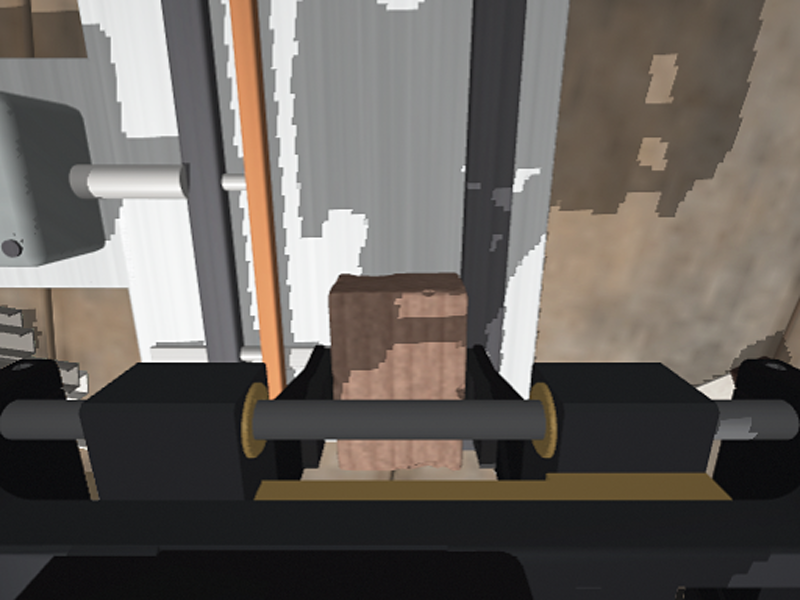

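w5 shows the held block square to the fence and jaw, just short of the fence edge. Lower it onto the plate.

```bash
echo '[[[0.0006,-0.001,0.015,0,0,0.15,0],[0.0006,-0.001,0.022,0,0,0.15,0],[0.0006,-0.001,0.024,0,0,0.15,0],[0.0006,-0.001,0.0245,0,0,0.15,0],[0.0006,-0.001,0.0245,0,0,0.15,0]]]' | python3 steer.py
echo '[[[0,0.001,0,0,0,0,0],[0,0.002,0,0,0,0,0],[0,0.003,0,0,0,0,0],[0,0.003,0,0,0,0,0]]]' | python3 steer.py
```

```text
time_s: 9.3
position: [0.5988, 0.1735, 0.0264]
tcp_rot: [[-0.988, -0.154, 0.0], [-0.154, 0.988, 0.0], [-0.0, 0.0, -1.0]]
force: [-0.2, -0.2, -0.5]
opening: 0.572
grasp_force: 30.0
time_s: 9.7
position: [0.5983, 0.1767, 0.0265]
tcp_rot: [[-0.988, -0.154, 0.0], [-0.154, 0.988, 0.0], [-0.0, 0.0, -1.0]]
force: [-0.1, -0.2, -0.7]
opening: 0.571
grasp_force: 30.0
```

```bash
echo '[[[0,0.001,0,0,0,0,0],[0,0.0015,0,0,0,0,0],[0,0.002,0,0,0,0,0],[0,0.002,0,0,0,0,0]]]' | python3 steer.py; echo '[[[0,0.0005,0,0,0,0,0],[0,0.001,0,0,0,0,0],[0,0.001,0,0,0,0,0]]]' | python3 steer.py
```

```text
time_s: 10.1
position: [0.598, 0.1784, 0.0264]
tcp_rot: [[-0.988, -0.154, 0.0], [-0.154, 0.988, -0.0], [0.0, -0.0, -1.0]]
force: [-0.1, 0.4, -1.0]
opening: 0.571
grasp_force: 30.0
time_s: 10.4
position: [0.5979, 0.1786, 0.0264]
tcp_rot: [[-0.988, -0.154, -0.0], [-0.154, 0.988, -0.001], [0.0, -0.001, -1.0]]
force: [-0.1, -4.3, -1.3]
opening: 0.569
grasp_force: 29.9
```

```bash
echo '[[[-0.001,-0.0005,0,0,0,0,0],[-0.002,-0.0005,0,0,0,0,0],[-0.003,-0.0005,0,0,0,0,0],[-0.0035,-0.0005,0,0,0,0,0],[-0.0035,-0.0005,0,0,0,0,0]]]' | python3 steer.py;echo '[[[-0.0005,0,0,0,0,0,0],[-0.001,0,0,0,0,0,0],[-0.0015,0,0,0,0,0,0],[-0.0015,0,0,0,0,0,0]]]' | python3 steer.py
```

```text
time_s: 10.9
position: [0.6002, 0.1789, 0.0259]
tcp_rot: [[-0.988, -0.154, -0.003], [-0.154, 0.988, -0.001], [0.003, -0.001, -1.0]]
force: [-2.3, -5.4, 0.1]
opening: 0.572
grasp_force: 29.9
time_s: 11.3
position: [0.6016, 0.1791, 0.0258]
tcp_rot: [[-0.988, -0.154, -0.003], [-0.154, 0.988, -0.001], [0.003, -0.001, -1.0]]
force: [-1.5, -4.4, -0.2]
opening: 0.571
grasp_force: 29.9
```

```bash
echo '[[[-0.0005,0,0,0,0,0,0],[-0.001,0,0,0,0,0,0],[-0.0015,0,0,0,0,0,0],[-0.0015,0,0,0,0,0,0]]]' | python3 steer.py;echo '[[[-0.0005,0,0,0,0,0,0],[-0.001,0,0,0,0,0,0],[-0.001,0,0,0,0,0,0]]]' | python3 steer.py
```

```text
time_s: 11.7
position: [0.6019, 0.1792, 0.0258]
tcp_rot: [[-0.988, -0.154, -0.006], [-0.154, 0.988, -0.001], [0.006, -0.001, -1.0]]
force: [-3.8, -5.4, 0.5]
opening: 0.573
grasp_force: 29.9
time_s: 12.0
position: [0.602, 0.1792, 0.0258]
tcp_rot: [[-0.988, -0.154, -0.007], [-0.154, 0.988, -0.002], [0.008, -0.001, -1.0]]
force: [-4.7, -5.6, 3.4]
opening: 0.572
grasp_force: 29.9
```

```bash
echo '[[[0.0005,0,0.0004,0,0,0,0],[0.0005,0,0.0004,0,0,0,0.64],[0.0005,0,0.0004,0,0,0,0.64],[0.0005,0,0.0004,0,0,0,0.66],[0.0005,0,0.0004,0,0,0,0.66],[0.0005,0,-0.02,0,0,0,0.7],[0.0005,0,-0.05,0,0,0,0.75],[0.04,0,-0.09,0,0,0,0.85],[0.08,0,-0.1,0,0,0,0.85],[0.08,0,-0.1,0,0,0,0.85]]]' | python3 steer.py
python3 cap.py w6; python3 go.py .459 .402 .12 92.9
```

```text
time_s: 13.0
position: [0.5191, 0.1677, 0.1276]
tcp_rot: [[-0.988, -0.155, -0.007], [-0.155, 0.988, -0.0], [0.007, 0.001, -1.0]]
force: [-0.3, -0.4, -0.0]
opening: 0.842
grasp_force: 0.0
[0.0273 0.2411 0.0075] [-6.000e-02 -9.000e-02  9.598e+01] t 13.05 F [1.5 0.2 0.1] op 0.843
```

View pics/w6.png

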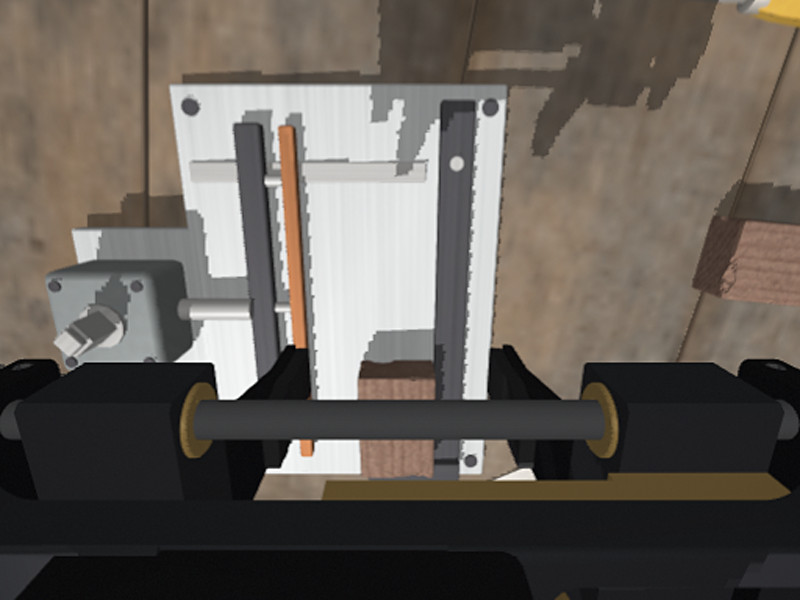

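w6 shows the block seated against the fence. Next is block A.

```bash
echo '[[[0.027,0.241,0,0,0,96,0.85],[0.027,0.241,0,0,0,96,0.85],[0.027,0.241,0,0,0,96,0.85],[0.027,0.241,0,0,0,96,0.85],[0.027,0.241,0,0,0,96,0.85],[0.027,0.241,0,0,0,96,0.85],[0.027,0.241,0,0,0,96,0.85],[0.027,0.241,0,0,0,96,0.85],[0.027,0.241,0,0,0,96,0.85],[0.027,0.241,0,0,0,96,0.85],[0.027,0.241,0,0,0,96,0.85],[0.027,0.241,0,0,0,96,0.85],[0.027,0.241,0,0,0,96,0.85],[0.027,0.241,0,0,0,96,0.85]]]' | python3 steer.py
python3 cap.py w7; python3 go.py .459 .402 .013 92.9
```

```text
time_s: 14.45
position: [0.4631, 0.4022, 0.126]
tcp_rot: [[-0.052, 0.999, 0.0], [0.999, 0.052, 0.0], [0.0, 0.0, -1.0]]
force: [0.1, -0.4, -0.1]
opening: 0.849
grasp_force: 0.0
[ 1.000e-04 -4.000e-03  1.131e-01] [ 0.01 -0.01  0.04] t 14.5 F [0.2 0.3 0.3] op 0.85
```

View pics/w7.png

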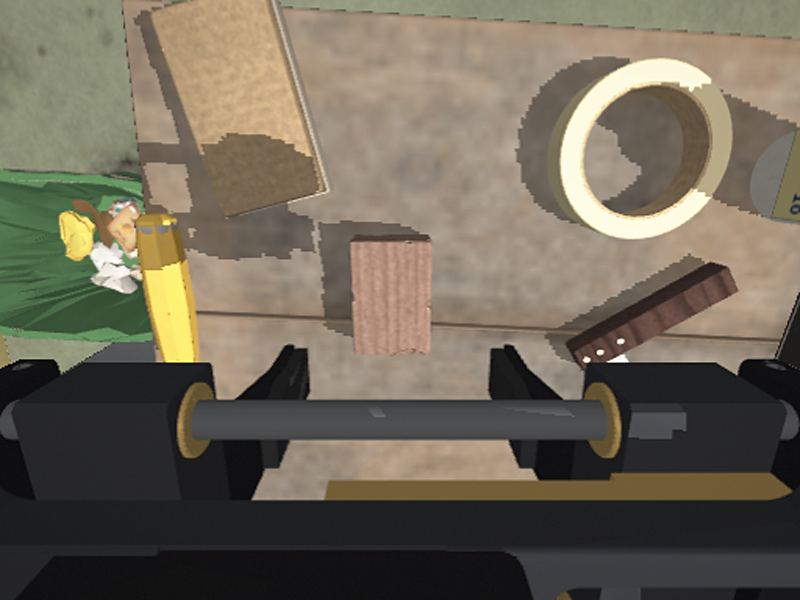

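w7 shows block A square to the tool and centred at column 391, which matches the computed −4 mm. Descend and grip.

```bash
echo '[[[0,-0.004,0.04,0,0,0,0.85],[0,-0.004,0.08,0,0,0,0.85],[0,-0.004,0.1,0,0,0,0.85],[0,-0.004,0.113,0,0,0,0.85],[0,-0.004,0.113,0,0,0,0.85],[0,-0.004,0.113,0,0,0,0.85],[0,-0.004,0.113,0,0,0,0],[0,-0.004,0.113,0,0,0,0],[0,-0.004,0.113,0,0,0,0],[0,-0.004,0.113,0,0,0,0],[0,-0.004,0.113,0,0,0,0],[0,-0.004,0.113,0,0,0,0],[0,-0.004,0.113,0,0,0,0],[0,-0.004,0.113,0,0,0,0]]]' | python3 steer.py
echo '[[[0,0,-0.03,0,0,0,0],[0,0,-0.07,0,0,0,0],[0,0,-0.085,0,0,-9,0],[0,0,-0.085,0,0,-18,0],[0,0,-0.085,0,0,-26,0],[0,0,-0.085,0,0,-34,0],[0,0,-0.085,0,0,-42,0],[0,0,-0.085,0,0,-50,0],[0,0,-0.085,0,0,-58,0],[0,0,-0.085,0,0,-66,0],[0,0,-0.085,0,0,-74,0],[0,0,-0.085,0,0,-82,0],[0,0,-0.085,0,0,-90,0],[0,0,-0.085,0,0,-96,0],[0,0,-0.085,0,0,-96,0],[0,0,-0.085,0,0,-96,0]]]' | python3 steer.py
python3 go.py .5200 .1623 .06 188.83
```

```text
time_s: 15.9
position: [0.4588, 0.4018, 0.014]
tcp_rot: [[-0.05, 0.999, 0.001], [0.999, 0.05, 0.0], [0.0, 0.001, -1.0]]
force: [-1.2, 0.0, 5.3]
opening: 0.571
grasp_force: 30.0
time_s: 17.5
position: [0.4582, 0.4014, 0.098]
tcp_rot: [[-0.988, -0.152, -0.001], [-0.152, 0.988, -0.0], [0.001, -0.0, -1.0]]
force: [0.5, -0.4, -0.3]
opening: 0.57
grasp_force: 30.0
[-0.0248 -0.2457  0.038 ] [-0.01 -0.04 -0.11] t 17.5 F [ 0.5 -0.4 -0.3] op 0.57
```

```bash
echo '[[[-0.005,-0.05,0,0,0,-0.1,0],[-0.01,-0.09,0,0,0,-0.1,0],[-0.015,-0.13,0,0,0,-0.1,0],[-0.02,-0.17,0,0,0,-0.1,0],[-0.025,-0.21,0,0,0,-0.1,0],[-0.025,-0.245,0,0,0,-0.1,0],[-0.025,-0.245,0,0,0,-0.1,0],[-0.025,-0.245,0.03,0,0,-0.1,0],[-0.025,-0.245,0.05,0,0,-0.1,0],[-0.025,-0.245,0.06,0,0,-0.1,0],[-0.025,-0.245,0.06,0,0,-0.1,0]]]' | python3 steer.py
python3 go.py .52 .1623 .0266 188.83
```

```text
time_s: 18.6
position: [0.5197, 0.1638, 0.0371]
tcp_rot: [[-0.988, -0.155, -0.003], [-0.155, 0.988, -0.0], [0.003, 0.0, -1.0]]
force: [-1.1, -0.9, -0.6]
opening: 0.57
grasp_force: 30.0
[-0.0001 -0.0015  0.0105] [ 0.02 -0.18  0.1 ] t 18.6 F [-1.1 -0.9 -0.6] op 0.57
```

```bash
echo '[[[0,-0.001,0.006,0,0,0.1,0],[0,-0.001,0.01,0,0,0.1,0],[0,-0.001,0.01,0,0,0.1,0],[0,0.001,0.01,0,0,0.1,0],[0,0.002,0.01,0,0,0.1,0],[0,0.002,0.01,0,0,0.1,0]]]' | python3 steer.py; echo '[[[0,0.0005,0,0,0,0,0],[0,0.001,0,0,0,0,0],[0,0.0015,0,0,0,0,0],[0,0.0015,0,0,0,0,0]]]' | python3 steer.py
```

```text
time_s: 19.2
position: [0.5207, 0.1655, 0.0287]
tcp_rot: [[-0.988, -0.154, 0.001], [-0.154, 0.988, 0.0], [-0.001, 0.0, -1.0]]
force: [-0.7, -1.1, -0.2]
opening: 0.568
grasp_force: 30.0
time_s: 19.6
position: [0.5204, 0.1668, 0.0284]
tcp_rot: [[-0.988, -0.154, 0.0], [-0.154, 0.988, -0.0], [-0.0, -0.0, -1.0]]
force: [0.1, 0.4, -0.3]
opening: 0.572
grasp_force: 30.0
```

```bash
echo '[[[0,0,0.001,0,0,0,0],[0,0,0.0018,0,0,0,0],[0,0,0.0018,0,0,0,0],[0,0.001,0.0018,0,0,0,0],[0,0.0015,0.0018,0,0,0,0],[0,0.0015,0.0018,0,0,0,0]]]' | python3 steer.py;  echo '[[[-0.001,0,0,0,0,0,0],[-0.002,0,0,0,0,0,0],[-0.003,0,0,0,0,0,0],[-0.004,0,0,0,0,0,0],[-0.004,0,0,0,0,0,0]]]' | python3 steer.py
```

```text
time_s: 20.2
position: [0.5203, 0.1669, 0.0265]
tcp_rot: [[-0.988, -0.154, -0.0], [-0.154, 0.988, -0.002], [0.0, -0.002, -1.0]]
force: [1.2, -7.7, -0.9]
opening: 0.573
grasp_force: 30.0
time_s: 20.7
position: [0.5208, 0.1669, 0.0263]
tcp_rot: [[-0.988, -0.155, -0.007], [-0.155, 0.988, -0.003], [0.008, -0.002, -1.0]]
force: [-3.0, -8.3, 3.1]
opening: 0.572
grasp_force: 30.0
```

```bash
echo '[[[0,-0.001,-0.0005,0,0,0,0],[0,-0.0015,-0.0005,0,0,0,0],[0,-0.0015,-0.0005,0,0,0,0],[-0.001,-0.0015,-0.0005,0,0,0,0],[-0.001,-0.0015,-0.0005,0,0,0,0]]]' | python3 steer.py;  echo '[[[-0.001,0,0,0,0,0,0],[-0.002,0,0,0,0,0,0],[-0.002,0,0,0,0,0,0]]]' | python3 steer.py; python3 cap.py w8
```

```text
time_s: 21.2
position: [0.5253, 0.1675, 0.027]
tcp_rot: [[-0.988, -0.154, -0.0], [-0.154, 0.988, -0.0], [0.0, -0.0, -1.0]]
force: [-1.2, -1.9, -0.1]
opening: 0.571
grasp_force: 30.0
time_s: 21.5
position: [0.5274, 0.1679, 0.027]
tcp_rot: [[-0.988, -0.154, 0.0], [-0.154, 0.988, 0.0], [-0.0, -0.0, -1.0]]
force: [-0.6, -1.4, -0.5]
opening: 0.572
grasp_force: 30.0
```

View pics/w8.png

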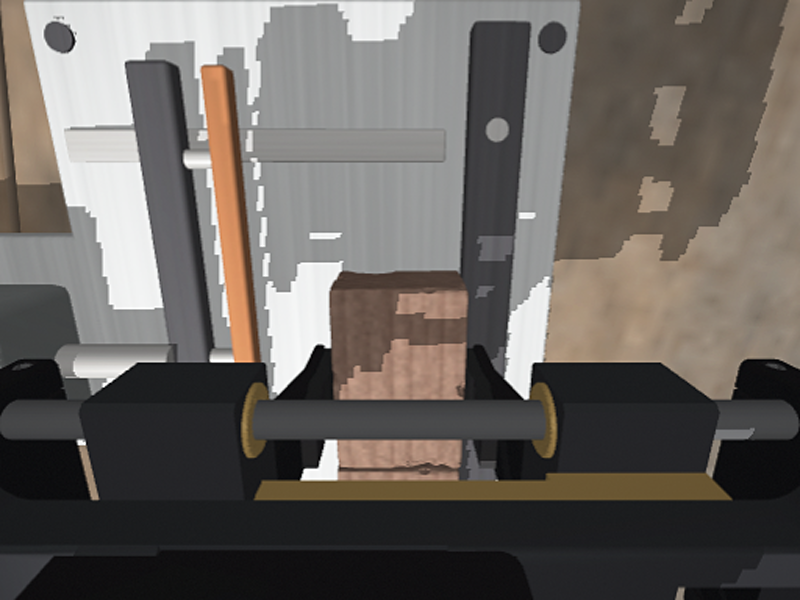

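w8 shows the joint line to the first block at row 468, almost closed. Push on.

```bash
echo '[[[-0.0005,0,0,0,0,0,0],[-0.001,0,0,0,0,0,0],[-0.0015,0,0,0,0,0,0],[-0.0015,0,0,0,0,0,0]]]' | python3 steer.py;echo '[[[-0.0005,0,0,0,0,0,0],[-0.001,0,0,0,0,0,0],[-0.0015,0,0,0,0,0,0],[-0.0015,0,0,0,0,0,0]]]' | python3 steer.py;echo '[[[-0.0005,0,0,0,0,0,0],[-0.001,0,0,0,0,0,0],[-0.001,0,0,0,0,0,0]]]' | python3 steer.py
```

```text
time_s: 21.95
position: [0.5286, 0.1681, 0.0271]
tcp_rot: [[-0.988, -0.154, -0.0], [-0.154, 0.988, -0.0], [0.0, 0.0, -1.0]]
force: [-0.9, -2.5, -0.2]
opening: 0.573
grasp_force: 30.0
time_s: 22.35
position: [0.5286, 0.1681, 0.027]
tcp_rot: [[-0.988, -0.154, -0.003], [-0.154, 0.988, -0.001], [0.003, 0.0, -1.0]]
force: [-4.6, -3.4, 3.1]
opening: 0.57
grasp_force: 30.0
time_s: 22.65
position: [0.5286, 0.1681, 0.0269]
tcp_rot: [[-0.988, -0.154, -0.005], [-0.154, 0.988, -0.001], [0.005, 0.0, -1.0]]
force: [-5.9, -3.3, 4.2]
opening: 0.573
grasp_force: 30.0
```

```bash
echo '[[[0.0005,0.0005,0.0006,0,0,0,0],[0.0005,0.0005,0.001,0,0,0,0],[0.0005,0.0005,0.001,0,0,0,0]]]' | python3 steer.py;echo '[[[0,0,0,0,0,0,0.62],[0,0,0,0,0,0,0.65],[0,0,0,0,0,0,0.66],[0,0,0,0,0,0,0.66],[0,0,-0.02,0,0,0,0.7],[0,0,-0.05,0,0,0,0.75],[0.04,0,-0.09,0,0,0,0.85],[0.08,0,-0.14,0,0,0,0.85],[0.12,0,-0.19,0,0,0,0.85],[0.12,0,-0.2,0,0,0,0.85],[0.12,0,-0.2,0,0,0,0.85]]]' | python3 steer.py
python3 cap.py w9;python3 cap.py t9 top;python3 - <<'E'
from h import *
c,s=pickle.load(open("w9.pkl","rb"));d=pickle.load(open("t9.pkl","rb"))[0]
a=cv2.resize(c["color"][90:330,100:420,::-1],(800,600),interpolation=cv2.INTER_CUBIC)
b=cv2.resize(d["color"][130:265,112:387,::-1],(400,196),interpolation=cv2.INTER_CUBIC)
cv2.imwrite("pics/m9.png",a);a[404:,:400]=b;cv2.imwrite("pics/m9.png",a)
E
```

```text
time_s: 22.95
position: [0.5286, 0.1681, 0.0262]
tcp_rot: [[-0.988, -0.154, -0.004], [-0.154, 0.988, -0.001], [0.004, -0.001, -1.0]]
force: [-4.0, -4.9, 3.2]
opening: 0.573
grasp_force: 30.0
time_s: 24.05
position: [0.4117, 0.1508, 0.2301]
tcp_rot: [[-0.988, -0.155, 0.008], [-0.155, 0.988, 0.001], [-0.008, -0.0, -1.0]]
force: [0.6, 0.7, -0.3]
opening: 0.852
grasp_force: 0.0
```

View pics/m9.png

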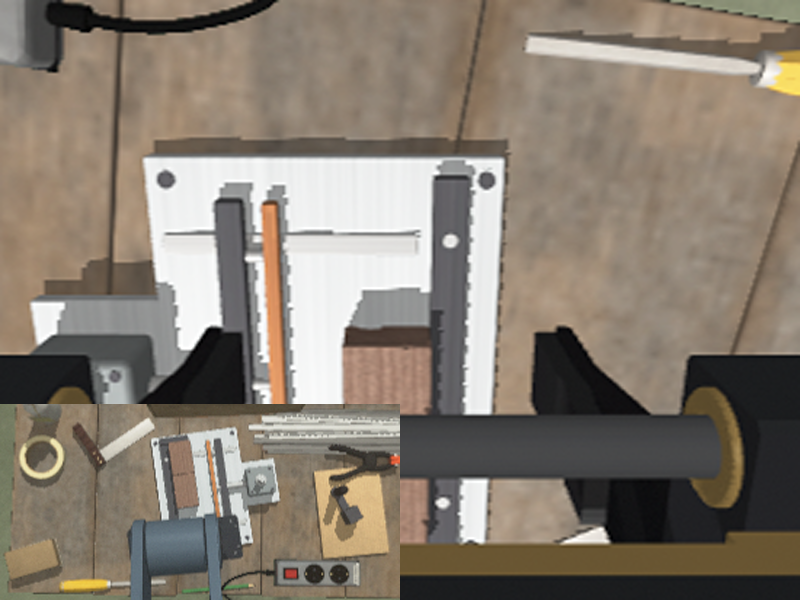

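m9 shows both blocks in one row against the fence and stop; bystanders are untouched. That was picture 14, so everything else is measured by code. Next: the camera over the shaft, then the crank.

```bash
python3 go.py .4837 -.0375 .15 28
python3 - <<'E'
from fit1 import *
print("grip w2",onz(*O["w2"],[cr(425,100,290,52)],.092),"w1",onz(*O["w1"],[f8(364,45)],.092))
for n,q in(("w1",[(70,8),(113,40),(85,90),(38,55)]),("w2",[(231,108),(270,153),(236,188),(193,150)])):
    o=(50,0) if n=="w1" else (280,60)
    P=onz(*O[n],[cr(*o,*x) for x in q],.084);E=np.diff(np.vstack([P,P[:1]]),axis=0);print(P.mean(0),np.linalg.norm(E,axis=1),np.degrees(np.arctan2(E[:,1],E[:,0]))%90)
E
```

```text
[-0.0408 -0.1969  0.0773] [3.3000e-01 6.0000e-02 1.6086e+02] t 24.15 F [ 1.  -0.3 -0.9] op 0.849
grip w2 [[ 0.53074442 -0.17536803  0.092     ]] w1 [[ 0.53214457 -0.17745496  0.092     ]]
[ 0.55249961 -0.00195569  0.084     ] [0.00977881 0.01191712 0.01077631 0.01193791] [53.45153627 50.27501304 53.04459133 45.4701922 ]
[ 5.52667587e-01 -2.44072407e-04  8.40000000e-02] [0.01336293 0.01030356 0.01306668 0.01184171] [45.02796919 46.40139559 51.72668451 48.08934424]
```

```bash
echo '[[[-0.04,-0.197,0,0,0,160.8,0.7],[-0.04,-0.197,0,0,0,160.8,0.7],[-0.04,-0.197,0,0,0,160.8,0.7],[-0.04,-0.197,0,0,0,160.8,0.7],[-0.04,-0.197,0,0,0,160.8,0.7],[-0.04,-0.197,0,0,0,160.8,0.7],[-0.04,-0.197,0,0,0,160.8,0.7],[-0.04,-0.197,0,0,0,160.8,0.7],[-0.04,-0.197,0,0,0,160.8,0.7],[-0.04,-0.197,0,0,0,160.8,0.7],[-0.04,-0.197,0,0,0,160.8,0.7],[-0.04,-0.197,0,0,0,160.8,0.7],[-0.04,-0.197,0,0,0,160.8,0.7],[-0.04,-0.197,0,0,0,160.8,0.7],[-0.04,-0.197,0,0,0,160.8,0.7],[-0.04,-0.197,0,0,0,160.8,0.7],[-0.04,-0.197,0,0,0,160.8,0.7],[-0.04,-0.197,0,0,0,160.8,0.7],[-0.04,-0.197,0,0,0,160.8,0.7],[-0.04,-0.197,0,0,0,160.8,0.7]]]' | python3 steer.py; python3 go.py .4837 -.0375 .08 28
```

```text
time_s: 26.15
position: [0.4822, -0.0382, 0.2243]
tcp_rot: [[0.883, 0.47, -0.002], [0.47, -0.883, 0.001], [-0.002, -0.002, -1.0]]
force: [-0.6, 0.4, -0.4]
opening: 0.701
grasp_force: 0.0
[0.0019 0.0004 0.1443] [-0.11  0.1   0.05] t 26.15 F [-0.6  0.4 -0.4] op 0.701
```

```bash
echo '[[[0.0019,0,0.05,0,0,0,0.7],[0.0019,0,0.1,0,0,0,0.7],[0.0019,0,0.13,0,0,0,0.7],[0.0019,0,0.144,0,0,0,0.7],[0.0019,0,0.144,0,0,0,0.7],[0.0019,0,0.144,0,0,0,0.7]]]' | python3 steer.py; python3 cap.py w10
python3 - <<'E'
from h import *
c,s=pickle.load(open("w10.pkl","rb"));a=(T(c,s),c["K"],c["D"])
u=proj(*a,[[.5528,-.001,.084],[.5528,-.001,.058]]);print(u)
x,y=np.round(u[0]).astype(int)
g=cv2.cvtColor(c["color"],cv2.COLOR_RGB2GRAY);k=26
G=g[y-k:y+k,x-k:x+k]
for r in G[::2]: print(" ".join("%3d"%v for v in r[::2]))
E
```

```text
time_s: 26.75
position: [0.4838, -0.0372, 0.0814]
tcp_rot: [[0.882, 0.471, -0.001], [0.471, -0.882, 0.0], [-0.001, -0.001, -1.0]]
force: [0.5, 0.3, 0.2]
opening: 0.7
grasp_force: 0.0
[[254.53581149 110.71842431]
 [254.63477706 110.52993239]]
163 163 163 162 160 161 162 164 164 164 163 163 163 164 166 166 165 165 165 165 166 166 165 164 164 164
163 163 163 163 162 162 163 164 164 164 162 163 164 164 166 166 165 165 165 166 166 166 165 163 163 163
162 163 164 163 162 162 162 163 164 163 163 164 163 163 165 165 165 163 164 164 166 166 165 164 162 162
163 163 163 162 162 163 164 164 162 182 204 221 221 221 200 158 162 163 163 164 166 166 165 164 163 164
161 161 163 163 162 162 162 191 217 217 215 214 214 214 215 216 231 171 162 164 166 165 164 165 165 164
160 162 161 162 162 140 202 216 214 214 214 214 213 211 208 208 209 212 201 163 166 167 166 166 165 165
159 160 161 162 165 213 213 212 211 213 211 207 210 208 210 210 209 209 219 197 165 164 165 166 165 165
159 160 162 140 200 212 211 211 208 205 212 214 219 171 215 209 211 214 214 229 173 164 164 166 166 165
160 161 166 128 214 208 20
[... 1145 characters left out ...]
 125 118 149 123 115 131 180 152 117 114 166 199 189 159 163 163 162 161 162
 97  97  96  97  93 117 127 127 128 125 125 189 121 120 115 202 199 200 192 144 162 162 162 161 161 161
 97  97  97  97  96  96 104 126 126 124 121 120 121 120 168 200 198 196 152 162 162 162 161 162 162 161
 97  97  97  97  97  96  96  97 118 122 122 120 117 113 203 184 126 162 162 162 162 162 162 161 162 162
 99  98  97  97  96  97  99  98  98  98  92 104 136 142 131 163 164 163 163 162 161 161 160 162 162 162
 98  98  98  98  98  97  97  99  98  97 136 163 165  87 163 162 163 163 162 161 160 160 160 161 162 162
 98  97  97  97  97  97  97  96  98  93 163 162 161 161 161 161 163 162 161 160 159 159 159 162 163 162
```

Run:
```python
from h import *
c,s=pickle.load(open("w10.pkl","rb"));a=(T(c,s),c["K"],c["D"])
x,y=255,111;q=np.array([(6,11),(13,7),(17.3,15.7),(9.3,19.3)])*2+[x-26,y-26]
P=onz(*a,q,.084);E=np.diff(np.vstack([P,P[:1]]),axis=0);print(P.mean(0),np.linalg.norm(E,axis=1),np.degrees(np.arctan2(E[:,1],E[:,0]))%90)
# edge fit: square of half-size h at z, score = mean gradient magnitude along outline
g=cv2.cvtColor(c["color"],cv2.COLOR_RGB2GRAY).astype(np.float32)
m=cv2.magnitude(cv2.Sobel(g,5,1,0),cv2.Sobel(g,5,0,1));m=np.minimum(m,120)
t=np.linspace(-1,1,25);sq=np.vstack([np.c_[t,t*0+1],np.c_[t,t*0-1],np.c_[t*0+1,t],np.c_[t*0-1,t]])
def score(x,y,th,h,z):
    R=np.array([[np.cos(th),-np.sin(th)],[np.sin(th),np.cos(th)]])
    p=np.c_[sq*h@R.T+[x,y],np.full(len(sq),z)];u=proj(*a,p).astype(np.float32)
    return cv2.remap(m,u[None,:,0].copy(),u[None,:,1].copy(),cv2.INTER_LINEAR).mean()
from itertools import product
for h,z in((.0055,.084),(.007,.079)):
    L=[(score(x,y,np.radians(t),h,z),x,y,t) for x,y,t in product(np.arange(.549,.557,.0005),np.arange(-.005,.003,.0005),np.arange(10,90,2))]
    for l in sorted(L)[::-1][:5]: print(h,np.round(l,4))
```

```text
[5.51680832e-01 1.19229006e-04 8.40000000e-02] [0.0087862  0.01036914 0.00975067 0.00959709] [56.54589947 55.56634172 51.63647799 49.92850428]
0.0055 [82.2889  0.5525 -0.     48.    ]
0.0055 [81.9739  0.5525 -0.     50.    ]
0.0055 [81.5823  0.5525 -0.     46.    ]
0.0055 [ 8.06129e+01  5.51500e-01 -5.00000e-04  5.00000e+01]
0.0055 [8.04839e+01 5.52000e-01 5.00000e-04 4.80000e+01]
0.007 [ 7.12496e+01  5.52500e-01 -2.00000e-03  6.00000e+01]
0.007 [ 7.05379e+01  5.52500e-01 -2.50000e-03  5.80000e+01]
0.007 [ 7.04275e+01  5.52500e-01 -2.00000e-03  6.20000e+01]
0.007 [ 7.04271e+01  5.52500e-01 -2.50000e-03  5.60000e+01]
0.007 [ 6.98825e+01  5.52500e-01 -2.00000e-03  5.80000e+01]
```

```bash
python3 go.py .4774 -.2053 .16 28.2
```

```text
[-0.0851  0.1449 -0.0779] [ 0.03 -0.03 -0.1 ] t 26.8 F [0.2 0.1 0.9] op 0.698
```

```bash
echo '[[[0,0,-0.04,0,0,-0.1,0.7],[0,0,-0.078,0,0,-0.1,0.7],[-0.025,0.04,-0.078,0,0,-0.1,0.7],[-0.05,0.08,-0.078,0,0,-0.1,0.7],[-0.085,0.12,-0.078,0,0,-0.1,0.7],[-0.085,0.145,-0.078,0,0,-0.1,0.7],[-0.085,0.145,-0.078,0,0,-0.1,0.7],[-0.085,0.145,-0.078,0,0,-0.1,0.7],[-0.085,0.145,-0.078,0,0,-0.1,0.7]]]' | python3 steer.py; python3 cap.py w11
cat > hubfit.py <<'E'
import sys
from h import *
from itertools import product
c,s=pickle.load(open(sys.argv[1]+".pkl","rb"));a=(T(c,s),c["K"],c["D"])
X,Y,A,z=map(float,sys.argv[2:6])
g=cv2.cvtColor(c["color"],cv2.COLOR_RGB2GRAY).astype(np.float32)
m=np.minimum(cv2.magnitude(cv2.Sobel(g,5,1,0),cv2.Sobel(g,5,0,1)),100)
t=np.linspace(-1,1,25);sq=np.vstack([np.c_[t,t*0+1],np.c_[t,t*0-1],np.c_[t*0+1,t],np.c_[t*0-1,t]])
def score(x,y,th,h):
    R=np.array([[np.cos(th),-np.sin(th)],[np.sin(th),np.cos(th)]])
    u=proj(*a,np.c_[sq*h@R.T+[x,y],np.full(len(sq),z)]).astype(np.float32)
    return cv2.remap(m,u[None,:,0].copy(),u[None,:,1].copy(),cv2.INTER_LINEAR).mean()
L=[(score(x,y,np.radians(t),h),x,y,t,h) for x,y,t,h in product(X+np.arange(-.006,.0061,.001),Y+np.arange(-.006,.0061,.001),A+np.arange(-6,7,2),(.0145,.0155,.016))]
L=np.array(sorted(L)[::-1][:8]);print(np.round(L[:4],4));print("mean",np.round(L.mean(0),4), "pix",proj(*a,[[X,Y,z]]))
E
python3 hubfit.py w11 .4774 -.2053 28 .058; python3 go.py .4774 -.2053 .025 28.2
```

```text
time_s: 27.7
position: [0.4763, -0.2039, 0.1605]
tcp_rot: [[0.881, 0.473, -0.0], [0.473, -0.881, 0.0], [0.0, -0.0, -1.0]]
force: [0.4, 0.5, -0.1]
opening: 0.7
grasp_force: 0.0
[[ 9.50227e+01  4.76400e-01 -2.04300e-01  2.80000e+01  1.60000e-02]
 [ 9.43196e+01  4.77400e-01 -2.04300e-01  2.80000e+01  1.60000e-02]
 [ 9.37457e+01  4.76400e-01 -2.04300e-01  3.00000e+01  1.60000e-02]
 [ 9.35219e+01  4.77400e-01 -2.05300e-01  2.80000e+01  1.60000e-02]]
mean [ 9.35829e+01  4.77100e-01 -2.04800e-01  2.85000e+01  1.59000e-02] pix [[256.0125055  191.38509433]]
[0.0002 0.002  0.1354] [-0.03  0.01  0.04] t 27.75 F [-1.8  0.6 -0.6] op 0.701
```

```bash
echo '[[[0,0.0013,0.04,0,0,0,0.7],[0,0.0013,0.08,0,0,0,0.7],[0,0.0013,0.11,0,0,0,0.7],[0,0.0013,0.13,0,0,0,0.7],[0,0.0013,0.1354,0,0,0,0.7],[0,0.0013,0.1354,0,0,0,0.7],[0,0.0013,0.1354,0,0,0,0.7]]]' | python3 steer.py; echo '[[[0,0,0,0,0,0,0],[0,0,0,0,0,0,0],[0,0,0,0,0,0,0],[0,0,0,0,0,0,0],[0,0,0,0,0,0,0],[0,0,0,0,0,0,0],[0,0,0,0,0,0,0],[0,0,0,0,0,0,0],[0,0,0,0,0,0,0],[0,0,0,0,0,0,0]]]' | python3 steer.py
```

```text
time_s: 28.45
position: [0.478, -0.2061, 0.0256]
tcp_rot: [[0.881, 0.473, 0.001], [0.473, -0.881, -0.001], [0.001, 0.001, -1.0]]
force: [0.5, -0.4, 0.3]
opening: 0.701
grasp_force: 0.0
time_s: 29.45
position: [0.4766, -0.2055, 0.0249]
tcp_rot: [[0.882, 0.472, -0.001], [0.472, -0.882, 0.001], [-0.001, -0.002, -1.0]]
force: [-1.9, 2.5, 5.4]
opening: 0.369
grasp_force: 29.8
```

```bash
echo '[[[0,0,-0.02,0,0,0,0],[0,0,-0.05,0,0,0,0],[0,0,-0.08,0,0,0,0],[0,0,-0.105,0,0,0,0],[0,0,-0.115,0,0,0,0],[0,0,-0.115,0,0,0,0],[0,0,-0.115,0,0,0,0]]]' | python3 steer.py; python3 cap.py w12;  python3 go.py .5519 -.0008 .13 50
```

```text
time_s: 30.15
position: [0.4766, -0.2058, 0.1386]
tcp_rot: [[0.882, 0.472, -0.002], [0.472, -0.882, 0.001], [-0.001, -0.002, -1.0]]
force: [-0.7, -0.5, -2.8]
opening: 0.367
grasp_force: 29.8
[ 0.1632 -0.145   0.0084] [ -0.17   0.05 -21.85] t 30.2 F [-0.4 -0.1 -3.9] op 0.361
```

```bash
echo '[[[0.025,-0.022,0,0,0,-4,0],[0.05,-0.044,0,0,0,-8,0],[0.075,-0.067,0,0,0,-12,0],[0.1,-0.089,0,0,0,-16,0],[0.125,-0.111,0,0,0,-20,0],[0.148,-0.131,0,0,0,-21.8,0],[0.163,-0.145,0.005,0,0,-21.8,0],[0.163,-0.145,0.0084,0,0,-21.8,0],[0.163,-0.145,0.0084,0,0,-21.8,0],[0.163,-0.145,0.0084,0,0,-21.8,0]]]' | python3 steer.py; python3 go.py .5519 -.0008 .105 50
python3 cap.py w13
python3 - <<'E'
from h import *
for n,X in(("w12",(.4766,-.2058)),("w13",None)):
    c,s=pickle.load(open(n+".pkl","rb"));a=(T(c,s),c["K"],c["D"])
    print(s["position"],proj(*a,s["position"][None]+s["tcp_rot"][:,2]*-.034))
E
python3 - <<'E'
# hub seen in hand: fit at its held height
import pickle,subprocess,numpy as np
s=pickle.load(open("w13.pkl","rb"))[1];p=s["position"];print(subprocess.run(["python3","hubfit.py","w13",str(p[0]),str(p[1]),"50",str(p[2]+.034)],capture_output=True,text=True).stdout)
E
```

```text
time_s: 31.2
position: [0.5518, -0.0021, 0.1302]
tcp_rot: [[0.644, 0.765, -0.002], [0.765, -0.644, 0.0], [-0.001, -0.002, -1.0]]
force: [-1.1, -1.0, -3.2]
opening: 0.362
grasp_force: 29.8
[ 0.0011 -0.0007  0.0252] [-0.11  0.09 -0.08] t 31.2 F [-1.1 -1.  -3.2] op 0.362
[ 0.47663436 -0.20584629  0.13855724] [[253.52150286 265.61075572]]
[ 0.55180748 -0.00210268  0.13019558] [[253.16403877 265.01243331]]
[[ 6.94000e+01  5.52800e-01 -2.10000e-03  5.00000e+01  1.55000e-02]
 [ 6.82546e+01  5.52800e-01 -2.10000e-03  5.20000e+01  1.55000e-02]
 [ 6.60948e+01  5.52800e-01 -2.10000e-03  5.00000e+01  1.60000e-02]
 [ 6.52686e+01  5.52800e-01 -2.10000e-03  4.80000e+01  1.55000e-02]]
mean [ 6.5716e+01  5.5320e-01 -2.1000e-03  5.1250e+01  1.5700e-02] pix [[253.03881214 265.09743454]]
```

```bash
echo '[[[0.001,-0.0008,0.01,0,0,0,0],[0.001,-0.0008,0.02,0,0,0,0],[0.001,-0.0008,0.025,0,0,0,0],[0.001,-0.0008,0.025,0,0,0,0],[0.001,-0.0008,0.025,0,0,0,0]]]' | python3 steer.py; python3 go.py .5519 -.0008 .098 50;echo '[[[0,0,0.002,0,0,0,0],[0,0,0.004,0,0,0,0],[0,0,0.006,0,0,0,0],[0,0,0.008,0,0,0,0],[0,0,0.008,0,0,0,0]]]' | python3 steer.py
```

```text
time_s: 31.75
position: [0.5526, -0.0003, 0.106]
tcp_rot: [[0.644, 0.765, -0.0], [0.765, -0.644, 0.0], [-0.0, -0.0, -1.0]]
force: [0.8, 0.7, -3.0]
opening: 0.366
grasp_force: 29.8
[-0.0008 -0.0002  0.008 ] [-0.03  0.01 -0.07] t 31.75 F [ 0.8  0.7 -3. ] op 0.366
time_s: 32.25
position: [0.5525, -0.0001, 0.098]
tcp_rot: [[0.643, 0.765, -0.001], [0.765, -0.643, 0.0], [-0.0, -0.001, -1.0]]
force: [1.3, 0.3, -2.0]
opening: 0.367
grasp_force: 29.8
```

```bash
echo '[[[-0.0006,0,0.001,0,0,0,0],[-0.0006,0,0.002,0,0,0,0],[-0.0006,0,0.003,0,0,0,0],[-0.0006,0,0.004,0,0,0,0],[-0.0006,0,0.004,0,0,0,0]]]' | python3 steer.py; echo '[[[0,0,0.001,0,0,0,0],[0,0,0.002,0,0,0,0],[0,0,0.003,0,0,0,0],[0,0,0.003,0,0,0,0]]]' | python3 steer.py
```

```text
time_s: 32.75
position: [0.5524, -0.0007, 0.0948]
tcp_rot: [[0.643, 0.765, 0.0], [0.765, -0.643, -0.0], [0.0, 0.0, -1.0]]
force: [-0.9, -0.6, 1.6]
opening: 0.369
grasp_force: 29.8
time_s: 33.15
position: [0.5526, -0.0008, 0.094]
tcp_rot: [[0.643, 0.766, 0.001], [0.766, -0.643, -0.001], [0.0, 0.001, -1.0]]
force: [-4.6, 0.2, 18.0]
opening: 0.365
grasp_force: 29.9
```

```bash
echo '[[[-0.0008,0,-0.001,0,0,0,0],[-0.0008,0,-0.001,0,0,3,0],[-0.0008,0,-0.001,0,0,5,0],[-0.0008,0,-0.001,0,0,2,0]]]' | python3 steer.py; echo '[[[0,0,0,0,0,-4,0],[0,0,0,0,0,-7,0],[0,0,0,0,0,-7,0]]]' | python3 steer.py
```

```text
time_s: 33.55
position: [0.5524, -0.0011, 0.0943]
tcp_rot: [[0.669, 0.743, 0.002], [0.743, -0.669, 0.0], [0.001, 0.001, -1.0]]
force: [-1.8, 0.8, 11.7]
opening: 0.363
grasp_force: 29.9
time_s: 33.85
position: [0.5527, -0.0004, 0.0942]
tcp_rot: [[0.574, 0.819, 0.003], [0.819, -0.574, 0.001], [0.003, 0.001, -1.0]]
force: [-2.4, 2.8, 11.5]
opening: 0.364
grasp_force: 29.9
```

```bash
echo '[[[0,0,-0.001,0,0,4,0],[-0.001,-0.0008,-0.001,0,0,4,0],[-0.001,-0.0008,0,0,0,4,0],[-0.001,-0.0008,0,0,0,4,0]]]' | python3 steer.py; echo '[[[-0.001,0,0,0,0,0,0],[-0.001,0,0,0,0,0,0]]]' | python3 steer.py;echo '[[[0.001,-0.001,0,0,0,0,0],[0.001,-0.001,0,0,0,0,0]]]' | python3 steer.py;echo '[[[0.001,0.001,0,0,0,0,0],[0.001,0.001,0,0,0,0,0]]]' | python3 steer.py
```

```text
time_s: 34.25
position: [0.5523, -0.001, 0.0942]
tcp_rot: [[0.63, 0.777, 0.004], [0.777, -0.63, 0.001], [0.004, 0.003, -1.0]]
force: [-0.2, 3.3, 11.7]
opening: 0.368
grasp_force: 29.9
time_s: 34.45
position: [0.5522, -0.0012, 0.0943]
tcp_rot: [[0.63, 0.776, 0.006], [0.776, -0.63, 0.002], [0.005, 0.003, -1.0]]
force: [1.0, 6.3, 11.0]
opening: 0.363
grasp_force: 29.9
time_s: 34.65
position: [0.5523, -0.0009, 0.0943]
tcp_rot: [[0.629, 0.777, 0.006], [0.777, -0.629, -0.0], [0.004, 0.005, -1.0]]
force: [-0.2, 2.9, 11.2]
opening: 0.364
grasp_force: 29.9
time_s: 34.85
position: [0.5525, -0.0008, 0.0942]
tcp_rot: [[0.629, 0.778, 0.003], [0.778, -0.629, -0.0], [0.002, 0.003, -1.0]]
force: [-2.5, 1.2, 12.0]
opening: 0.367
grasp_force: 29.9
```

```bash
echo '[[[0,0,-0.0026,0,0,0,0],[0,0,-0.0026,0,0,0,0],[0,0,-0.0026,0,0,0,0]]]' | python3 steer.py; echo +x; echo '[[[0.001,0,0,0,0,0,0],[0.002,0,0,0,0,0,0],[0.003,0,0,0,0,0,0],[0.003,0,0,0,0,0,0]]]' | python3 steer.py;echo -x;  echo '[[[-0.002,0,0,0,0,0,0],[-0.004,0,0,0,0,0,0],[-0.006,0,0,0,0,0,0],[-0.006,0,0,0,0,0,0]]]' | python3 steer.py; echo +y;echo '[[[0.003,0.001,0,0,0,0,0],[0.003,0.002,0,0,0,0,0],[0.003,0.003,0,0,0,0,0],[0.003,0.003,0,0,0,0,0]]]' | python3 steer.py;echo -y;echo '[[[0,-0.002,0,0,0,0,0],[0,-0.004,0,0,0,0,0],[0,-0.006,0,0,0,0,0],[0,-0.006,0,0,0,0,0]]]' | python3 steer.py
```

```text
time_s: 35.15
position: [0.5512, -0.001, 0.0946]
tcp_rot: [[0.63, 0.777, 0.0], [0.777, -0.63, -0.0], [-0.0, 0.0, -1.0]]
force: [-0.6, -0.2, -0.2]
opening: 0.363
grasp_force: 29.9
+x
time_s: 35.55
position: [0.5527, 0.0015, 0.0947]
tcp_rot: [[0.63, 0.777, -0.001], [0.777, -0.63, -0.0], [-0.001, -0.001, -1.0]]
force: [-0.7, -1.3, -1.5]
opening: 0.363
grasp_force: 29.9
-x
time_s: 35.95
position: [0.5502, -0.0024, 0.0948]
tcp_rot: [[0.631, 0.776, 0.002], [0.776, -0.631, 0.002], [0.003, 0.001, -1.0]]
force: [2.1, 3.8, -4.2]
opening: 0.369
grasp_force: 29.9
+y
time_s: 36.35
position: [0.552, -0.0018, 0.0947]
tcp_rot: [[0.63, 0.776, -0.003], [0.776, -0.63, 0.002], [-0.001, -0.004, -1.0]]
force: [-2.3, 4.2, 1.5]
opening: 0.369
grasp_force: 29.9
-y
time_s: 36.75
position: [0.5491, 0.0007, 0.0948]
tcp_rot: [[0.63, 0.777, 0.001], [0.777, -0.63, -0.001], [0.0, 0.001, -1.0]]
force: [0.5, -0.3, -3.9]
opening: 0.369
grasp_force: 29.9
```

```bash
echo '[[[0.0006,0.0015,0,0,0,0,0],[0.0006,0.0015,0,0,0,0,0],[0.0006,0.0015,0.001,0,0,0,0],[0.0006,0.0015,0.002,0,0,0,0],[0.0006,0.0015,0.002,0,0,0,0]]]' | python3 steer.py; echo yaw; echo '[[[0,0,0,0,0,3,0],[0,0,0,0,0,4,0],[0,0,0,0,0,4,0]]]' | python3 steer.py;echo '[[[0,0,0,0,0,-4,0],[0,0,0,0,0,-8,0],[0,0,0,0,0,-8,0]]]' | python3 steer.py
```

```text
time_s: 37.25
position: [0.5502, 0.0005, 0.0926]
tcp_rot: [[0.63, 0.777, -0.0], [0.777, -0.63, 0.0], [-0.0, -0.0, -1.0]]
force: [0.1, 0.6, -2.8]
opening: 0.362
grasp_force: 29.9
yaw
time_s: 37.55
position: [0.5504, 0.0005, 0.0928]
tcp_rot: [[0.682, 0.731, -0.0], [0.731, -0.682, 0.0], [-0.0, -0.0, -1.0]]
force: [0.4, -0.3, -3.5]
opening: 0.37
grasp_force: 29.9
time_s: 37.85
position: [0.5506, 0.0005, 0.0929]
tcp_rot: [[0.574, 0.819, 0.0], [0.819, -0.574, -0.0], [0.0, 0.0, -1.0]]
force: [0.2, 0.2, -3.6]
opening: 0.368
grasp_force: 29.9
```

```bash
echo '[[[0,0,0,0,0,4,0],[0,0,0.001,0,0,4,0],[0,0,0.002,0,0,4,0],[0,0,0.003,0,0,4,0],[0,0,0.004,0,0,4,0],[0,0,0.004,0,0,4,0]]]' | python3 steer.py; echo '[[[0,0,0.002,0,0,0,0],[0,0,0.004,0,0,0,0],[0,0,0.005,0,0,0,0],[0,0,0.005,0,0,0,0]]]' | python3 steer.py
```

```text
time_s: 38.45
position: [0.5503, 0.0006, 0.0887]
tcp_rot: [[0.63, 0.777, -0.0], [0.777, -0.63, 0.0], [-0.0, -0.0, -1.0]]
force: [0.3, 0.6, -3.0]
opening: 0.363
grasp_force: 29.9
time_s: 38.85
position: [0.5503, 0.0006, 0.0836]
tcp_rot: [[0.63, 0.777, -0.0], [0.777, -0.63, 0.0], [-0.0, -0.0, -1.0]]
force: [0.2, -0.0, -3.4]
opening: 0.363
grasp_force: 29.9
```

```bash
echo '[[[0,0,0.002,0,0,0,0],[0,0,0.004,0,0,0,0],[0,0,0.006,0,0,0,0],[0,0,0.007,0,0,0,0],[0,0,0.007,0,0,0,0]]]' | python3 steer.py; echo '[[[0,0,0.001,0,0,0,0],[0,0,0.002,0,0,0,0],[0,0,0.003,0,0,0,0],[0,0,0.003,0,0,0,0]]]' | python3 steer.py
```

```text
time_s: 39.35
position: [0.5503, 0.0006, 0.0766]
tcp_rot: [[0.63, 0.777, -0.0], [0.777, -0.63, 0.0], [-0.0, -0.0, -1.0]]
force: [-0.0, -0.5, -3.1]
opening: 0.369
grasp_force: 29.9
time_s: 39.75
position: [0.5505, 0.0005, 0.0739]
tcp_rot: [[0.63, 0.777, 0.0], [0.777, -0.63, -0.0], [0.0, 0.0, -1.0]]
force: [-0.0, 0.2, -2.8]
opening: 0.368
grasp_force: 29.9
```

```bash
echo '[[[0,0,0.0005,0,0,0,0],[0,0,0.001,0,0,0,0],[0,0,0.001,0,0,0,0]]]' | python3 steer.py;echo '[[[0,0,0.0005,0,0,0,0],[0,0,0.001,0,0,0,0],[0,0,0.001,0,0,0,0]]]' | python3 steer.py; python3 cap.py w14; python3 hubfit.py w14 .5510 .0012 51 .108
```

```text
time_s: 40.05
position: [0.5505, 0.0005, 0.0738]
tcp_rot: [[0.63, 0.777, 0.0], [0.777, -0.63, -0.0], [0.0, 0.0, -1.0]]
force: [-1.6, 0.1, 5.1]
opening: 0.366
grasp_force: 29.9
time_s: 40.35
position: [0.5505, 0.0005, 0.0738]
tcp_rot: [[0.63, 0.777, 0.001], [0.777, -0.63, -0.0], [0.0, 0.001, -1.0]]
force: [-3.0, 0.6, 11.0]
opening: 0.368
grasp_force: 29.9
[[6.88090e+01 5.52000e-01 2.00000e-04 5.30000e+01 1.55000e-02]
 [6.73082e+01 5.52000e-01 1.20000e-03 5.10000e+01 1.55000e-02]
 [6.55708e+01 5.52000e-01 1.20000e-03 5.10000e+01 1.60000e-02]
 [6.51522e+01 5.52000e-01 2.00000e-04 5.10000e+01 1.55000e-02]]
mean [6.50866e+01 5.51900e-01 8.00000e-04 5.20000e+01 1.56000e-02] pix [[253.13154463 263.80863291]]
```

The crank is seated on the shoulder (TCP z 0.0738, as predicted). Release the hub and re-grip on the handle.

```bash
echo '[[[0,0,-0.0015,0,0,0,0],[0,0,-0.0015,0,0,0,0.5],[0,0,-0.0015,0,0,0,0.6],[0,0,-0.0015,0,0,0,0.6],[0,0,-0.0015,0,0,0,0.6],[0,0,-0.03,0,0,0,0.6],[0,0,-0.07,0,0,0,0.6],[0,0,-0.11,0,0,0,0.6],[0,0,-0.11,0,0,0,0.6],[0,0,-0.11,0,0,0,0.6]]]' | python3 steer.py; python3 cap.py w15; python3 hubfit.py w15 .5512 .001 51 .108; python3 go.py .589 .0476 .185 180
```

```text
time_s: 41.4
position: [0.5509, 0.0005, 0.1828]
tcp_rot: [[0.63, 0.777, 0.002], [0.777, -0.63, -0.001], [0.001, 0.002, -1.0]]
force: [0.4, -0.0, -0.2]
opening: 0.6
grasp_force: 0.0
[[9.30094e+01 5.51200e-01 1.00000e-03 5.10000e+01 1.60000e-02]
 [9.21648e+01 5.51200e-01 1.00000e-03 5.30000e+01 1.60000e-02]
 [9.07672e+01 5.51200e-01 1.00000e-03 5.10000e+01 1.55000e-02]
 [9.00624e+01 5.52200e-01 0.00000e+00 5.10000e+01 1.55000e-02]]
mean [9.0204e+01 5.5160e-01 8.0000e-04 5.0750e+01 1.5700e-02] pix [[253.63715513 199.50815715]]
[ 0.0611  0.0008 -0.0035] [-4.0000e-02 -3.0000e-02 -1.2905e+02] t 41.45 F [-0.2  0.6 -0.8] op 0.601
```

```bash
echo '[[[0.0611,0.0008,-0.01,0,0,-129,0.6],[0.0611,0.0008,-0.01,0,0,-129,0.6],[0.0611,0.0008,-0.01,0,0,-129,0.6],[0.0611,0.0008,-0.01,0,0,-129,0.6],[0.0611,0.0008,-0.01,0,0,-129,0.6],[0.0611,0.0008,-0.01,0,0,-129,0.6],[0.0611,0.0008,-0.01,0,0,-129,0.6],[0.0611,0.0008,-0.01,0,0,-129,0.6],[0.0611,0.0008,-0.01,0,0,-129,0.6],[0.0611,0.0008,-0.01,0,0,-129,0.6],[0.0611,0.0008,-0.01,0,0,-129,0.6],[0.0611,0.0008,-0.01,0,0,-129,0.6],[0.0611,0.0008,-0.01,0,0,-129,0.6],[0.0611,0.0008,-0.01,0,0,-129,0.6],[0.0611,0.0008,-0.01,0,0,-129,0.6],[0.0611,0.0008,-0.01,0,0,-129,0.6],[0.0611,0.0008,-0.01,0,0,-129,0.6],[0.0611,0.0008,-0.01,0,0,-129,0.6]]]' | python3 steer.py; python3 go.py .5887 .0478 .109 180
```

```text
time_s: 43.25
position: [0.589, 0.0475, 0.1909]
tcp_rot: [[-1.0, 0.003, -0.002], [0.003, 1.0, 0.0], [0.002, 0.0, -1.0]]
force: [0.5, 0.5, 0.8]
opening: 0.598
grasp_force: 0.0
[0.0002 0.0003 0.0819] [ 0.01 -0.1  -0.17] t 43.25 F [0.5 0.5 0.8] op 0.598
```

```bash
echo '[[[0,0,0.03,0,0,-0.17,0.6],[0,0,0.055,0,0,-0.17,0.6],[0,0,0.075,0,0,-0.17,0.6],[0,0,0.082,0,0,-0.17,0.6],[0,0,0.082,0,0,-0.17,0.6],[0,0,0.082,0,0,-0.17,0.6],[0,0,0.082,0,0,-0.17,0],[0,0,0.082,0,0,-0.17,0],[0,0,0.082,0,0,-0.17,0],[0,0,0.082,0,0,-0.17,0],[0,0,0.082,0,0,-0.17,0],[0,0,0.082,0,0,-0.17,0],[0,0,0.082,0,0,-0.17,0],[0,0,0.082,0,0,-0.17,0],[0,0,0.082,0,0,-0.17,0],[0,0,0.082,0,0,-0.17,0]]]' | python3 steer.py; python3 go.py .5887 .0478 .109 180
```

```text
time_s: 44.85
position: [0.5897, 0.0475, 0.11]
tcp_rot: [[-1.0, -0.002, 0.0], [-0.002, 1.0, 0.0], [-0.0, 0.0, -1.0]]
force: [-0.4, 0.3, 1.6]
opening: 0.229
grasp_force: 30.0
[0.001  0.0003 0.001 ] [0.01 0.03 0.12] t 44.85 F [-0.4  0.3  1.6] op 0.229
```

```bash
echo '[[[-0.007,-0.0065,0,0,0,0,0],[-0.0124,-0.0141,0,0,0,0,0],[-0.017,-0.0225,0,0,0,0,0],[-0.0199,-0.0313,0,0,0,0,0],[-0.0199,-0.0313,0,0,0,0,0]]]' | python3 steer.py
```

```text
time_s: 45.35
position: [0.6107, 0.0145, 0.1099]
tcp_rot: [[-1.0, -0.001, 0.002], [-0.001, 1.0, -0.001], [-0.002, -0.001, -1.0]]
force: [0.9, 1.7, 2.3]
opening: 0.234
grasp_force: 30.0
```

```bash
echo '[[[-0.0018,-0.0187,0,0,0,0,0],[0.0023,-0.037,0,0,0,0,0],[0.0119,-0.0531,0,0,0,0,0],[0.026,-0.0656,0,0,0,0,0],[0.0432,-0.073,0,0,0,0,0],[0.0619,-0.0748,0,0,0,0,0],[0.0802,-0.0707,0,0,0,0,0],[0.0963,-0.0611,0,0,0,0,0],[0.1088,-0.047,0,0,0,0,0],[0.1162,-0.0298,0,0,0,0,0]]]' | python3 steer.py; echo '[[[0.0018,0.0187,0,0,0,0,0],[-0.0023,0.037,0,0,0,0,0],[-0.0119,0.0531,0,0,0,0,0],[-0.026,0.0656,0,0,0,0,0],[-0.0432,0.073,0,0,0,0,0],[-0.0619,0.0748,0,0,0,0,0],[-0.0802,0.0707,0,0,0,0,0],[-0.0963,0.0611,0,0,0,0,0],[-0.1088,0.047,0,0,0,0,0],[-0.1162,0.0298,0,0,0,0,0]]]' | python3 steer.py; python3 cap.py w16; python3 cap.py t16 top
```

```text
time_s: 46.35
position: [0.4941, -0.016, 0.1101]
tcp_rot: [[-1.0, -0.003, 0.003], [-0.003, 1.0, -0.004], [-0.003, -0.004, -1.0]]
force: [3.9, -3.0, -1.7]
opening: 0.228
grasp_force: 30.0
time_s: 47.35
position: [0.6103, 0.0164, 0.1099]
tcp_rot: [[-1.0, -0.003, 0.001], [-0.003, 1.0, 0.001], [-0.001, 0.001, -1.0]]
force: [-0.4, 5.0, 1.4]
opening: 0.23
grasp_force: 30.0
```

```bash
for i in 1 2 3; do echo '[[[-0.0018,-0.0187,0,0,0,0,0],[0.0023,-0.037,0,0,0,0,0],[0.0119,-0.0531,0,0,0,0,0],[0.026,-0.0656,0,0,0,0,0],[0.0432,-0.073,0,0,0,0,0],[0.0619,-0.0748,0,0,0,0,0],[0.0802,-0.0707,0,0,0,0,0],[0.0963,-0.0611,0,0,0,0,0],[0.1088,-0.047,0,0,0,0,0],[0.1162,-0.0298,0,0,0,0,0],[0.118,-0.0111,0,0,0,0,0],[0.1139,0.0072,0,0,0,0,0],[0.1043,0.0233,0,0,0,0,0],[0.0902,0.0358,0,0,0,0,0],[0.073,0.0432,0,0,0,0,0],[0.0543,0.045,0,0,0,0,0],[0.036,0.0409,0,0,0,0,0],[0.0199,0.0313,0,0,0,0,0],[0.0074,0.0172,0,0,0,0,0],[0,0,0,0,0,0,0]]]' | python3 steer.py | egrep 'time|pos|force|open'; python3 cap.py tt$i top; done
cat > jaw.py <<'E'
import sys
from h import *
def orange(c):
    hsv=cv2.cvtColor(c["color"],cv2.COLOR_RGB2HSV);m=cv2.inRange(hsv,(8,120,120),(16,255,255))
    uv=np.argwhere(m)[:,::-1];P=onz(T(c),c["K"],c["D"],uv.astype(float),.024)
    q=P[:,:2]-[.5319,.1322];a=np.radians(8.83);R=np.array([[np.cos(a),np.sin(a)],[-np.sin(a),np.cos(a)]])
    q=q@R.T*1000;q=q[(abs(q[:,0])<113)&(q[:,1]<20)&(q[:,1]>-70)];return len(q),np.round(np.percentile(q[:,1],[5,50,95]),1)
d=pickle.load(open("d0.pkl","rb"))["top"];print(orange(d))
for n in sys.argv[1:]: print(n,orange(pickle.load(open(n+".pkl","rb"))[0]))
E
python3 jaw.py t16 tt1 tt2 tt3
```

```text
time_s: 49.45
position: [0.61, 0.017, 0.11]
force: [-0.1, 4.2, 1.2]
opening: 0.234
grasp_force: 30.0
time_s: 51.5
position: [0.6099, 0.0172, 0.11]
force: [0.2, 5.3, 0.8]
opening: 0.235
grasp_force: 30.0
time_s: 53.55
position: [0.6092, 0.0155, 0.1094]
force: [0.1, 0.2, 0.1]
opening: 0.086
grasp_force: 0.0
(136, array([-31. , -28. , -24.8]))
t16 (138, array([-18.7, -15.4, -12.1]))
tt1 (137, array([-6.6, -3.3, -0.1]))
tt2 (142, array([ 4.1,  7.4, 10.7]))
tt3 (138, array([ 4.1,  7.4, 10.7]))
```

Turn 3 brought the pad onto the blocks. In turn 4 the handle left the fingers, either at the hard stop or because the grip slackened. Rise and find where the crank is.

```bash
echo '[[[0,0,0,0,0,0,0.3],[0,0,0,0,0,0,0.5],[0,0,-0.03,0,0,0,0.6],[0,0,-0.07,0,0,0,0.6],[0,0,-0.11,0,0,0,0.6],[-0.0,0,-0.11,0,0,0,0.6],[0,0,-0.11,0,0,0,0.6]]]' | python3 steer.py; python3 go.py .49 .0 .22 180
```

```text
time_s: 54.3
position: [0.609, 0.0169, 0.2209]
tcp_rot: [[-1.0, -0.003, 0.001], [-0.003, 1.0, -0.0], [-0.001, -0.0, -1.0]]
force: [-0.4, -0.3, -0.8]
opening: 0.565
grasp_force: 0.0
[ 0.1191 -0.0166  0.0007] [-0.02  0.08  0.17] t 54.3 F [-0.4 -0.3 -0.8] op 0.565
```

```bash
cat > find.py <<'E'
import sys
from h import *
from itertools import product
c,s=pickle.load(open(sys.argv[1]+".pkl","rb"));a=(T(c,s),c["K"],c["D"]);ax=np.array([.5514,.0008])
g=cv2.cvtColor(c["color"],cv2.COLOR_RGB2GRAY).astype(np.float32)
S=[]
for ph in range(0,360,3):
    t=np.radians(ph);z=np.linspace(.09,.141,12)
    u=proj(*a,np.c_[np.full(12,ax[0]+.06*np.cos(t)),np.full(12,ax[1]+.06*np.sin(t)),z]).astype(np.float32)
    S.append((cv2.remap(g,u[None,:,0].copy(),u[None,:,1].copy(),cv2.INTER_LINEAR).mean(),ph))
print("grip dark",[(round(float(v),0),p) for v,p in sorted(S)[:7]])
m=np.minimum(cv2.magnitude(cv2.Sobel(g,5,1,0),cv2.Sobel(g,5,0,1)),100)
t=np.linspace(-1,1,25);sq=np.vstack([np.c_[t,t*0+1],np.c_[t,t*0-1],np.c_[t*0+1,t],np.c_[t*0-1,t]])
def score(x,y,th,z,h=.0157):
    R=np.array([[np.cos(th),-np.sin(th)],[np.sin(th),np.cos(th)]])
    u=proj(*a,np.c_[sq*h@R.T+[x,y],np.full(len(sq),z)]).astype(np.float32)
    return cv2.remap(m,u[None,:,0].copy(),u[None,:,1].copy(),cv2.INTER_LINEAR).mean()
L=[(score(x,y,np.radians(t),z),x,y,t,z) for x,y,t,z in product(ax[0]+np.arange(-.004,.0041,.001),ax[1]+np.arange(-.004,.0041,.001),range(0,90,3),(.098,.108,.118))]
print(np.round(np.array(sorted(L)[::-1][:5]),4))
E
python3 cap.py w17; python3 find.py w17
```

```text
grip dark [(23.0, 168), (25.0, 183), (28.0, 171), (29.0, 180), (30.0, 174), (30.0, 177), (47.0, 165)]
[[9.50289e+01 5.53400e-01 3.80000e-03 8.70000e+01 1.08000e-01]
 [9.39405e+01 5.53400e-01 2.80000e-03 0.00000e+00 1.08000e-01]
 [9.38778e+01 5.53400e-01 2.80000e-03 8.70000e+01 1.08000e-01]
 [9.35080e+01 5.53400e-01 3.80000e-03 0.00000e+00 1.08000e-01]
 [9.31567e+01 5.53400e-01 2.80000e-03 3.00000e+00 1.08000e-01]]
```

```bash
cat > grip.py <<'E'
import sys
from h import *
from itertools import product
c,s=pickle.load(open(sys.argv[1]+".pkl","rb"));a=(T(c,s),c["K"],c["D"]);X,Y,z=map(float,sys.argv[2:5])
g=cv2.cvtColor(c["color"],cv2.COLOR_RGB2GRAY).astype(np.float32)
t=np.linspace(0,2*np.pi,40)[:-1];ci=np.c_[np.cos(t),np.sin(t)]
def samp(x,y,zz,r):
    u=proj(*a,np.c_[ci*r+[x,y],np.full(len(ci),zz)]).astype(np.float32);return cv2.remap(g,u[None,:,0].copy(),u[None,:,1].copy(),cv2.INTER_LINEAR)
# grip silhouette: the two end circles; dark just inside, lighter outside
def sc(x,y): 
    ins=np.concatenate([samp(x,y,q,.0085) for q in(z,z-.03)]);return np.mean(np.minimum(ins,90))-.5*np.mean(np.minimum(samp(x,y,z,.0135),90))
L=sorted((sc(x,y),x,y) for x,y in product(X+np.arange(-.012,.0121,.001),Y+np.arange(-.012,.0121,.001)))
print(np.round(L[:4],4),np.round(np.mean(L[:6],axis=0),4))
E
python3 grip.py w17 .492 .005 .141
python3 - <<'E'
from h import *
c,s=pickle.load(open("w17.pkl","rb"));a=(T(c,s),c["K"],c["D"])
u=proj(*a,[[.492,.005,.141],[.492,.005,.075],[.5520,.002,.108]]);print(u)
x,y=np.round(u[0]).astype(int);g=cv2.cvtColor(c["color"],cv2.COLOR_RGB2GRAY)
for r in g[y-30:y+76:3,x-39:x+40:3]: print(" ".join("%3d"%v for v in r))
E
```

```text
[[-1.79558e+01  4.94000e-01  6.00000e-03]
 [-1.69511e+01  4.95000e-01  6.00000e-03]
 [-1.49790e+01  4.94000e-01  7.00000e-03]
 [-1.49452e+01  4.95000e-01  7.00000e-03]] [-1.55321e+01  4.94300e-01  6.30000e-03]
[[241.02489199  57.2049026 ]
 [244.16428267  68.84674654]
 [240.3534251  130.88602738]]
129 134 138 139 135 132 134 138 143 144 139 116 104 146 148 120  90  93 111 160 160 151 224 238 151 160 154
132 136 137 137 135 131 140 144 144 139 144 120 101 145 150  92  90  92  95 162 160 147 238 239 151 159 151
136 138 137 137 139 135 141 143 142 138 147 123  98 144 151  93  91  91  87 164 162 149 239 241 153 158 149
139 139 138 139 142 140 139 138 138 141 144 124  97 145 150 126  93  92  88 160 161 149 238 243 154 226 241
140 140 137 138 142 145 144 138 136 143 141 124  97 148 151 150  92  91  89 156 159 242 238 242 241 245 197
141 140 137 138 136 140 140 136 133 139 139 124  96 153 153 148  94  93  91 150 155 237 156 199 225 225 226
139 140 138 138 132 136 137 136 130 137 136 124 100 157 160 150  96  96  92 129 198 195 227 228 225 223 223
139 139 137 137 132 139 140 134 128 137 133 12
[... 2385 characters left out ...]
  45  45  45  45  71 109 109 123 154 157 155 246 240
136 139 142 240 158 177 178 179  86 102 103 104 103 103 102 102 102 101  99 101 106 136 154 156 158 222 239
142 144 145 231 161 176 180 179  84  98  98  97  97  97  97  96  96  96  96 102 153 143 152 156 157 244 239
146 147 146 196 203 176 179 182  88 102 102 102 102 102 101 100 101 101 100 102 151 150 133 156 174 239 238
147 148 145 162 222 170 178 180  87  97  98  97  96  97  96  96  96  96  94 104 177 155 125 155 225 239 239
147 148 145 137 245 168 181 181  86  96  97  96  97  97  97  96  96  96  93 139 179 163 112 152 235 239 240
145 144 141 142 242 166 182 181  91  99 101 100 100  99 100 100  99  99  94 185 181 174 111 143 249 240 241
```

The crank is still seated upright with its arm at about 176°. Re-grip the handle there and continue gently clockwise.

```bash
echo '[[[0.04,-0.004,0,0,0,0,0.6],[0.08,-0.008,0,0,0,0,0.6],[0.1165,-0.0103,0,0,0,0,0.6],[0.1165,-0.0103,0,0,0,0,0.6],[0.1165,-0.0103,0.04,0,0,0,0.6],[0.1165,-0.0103,0.08,0,0,0,0.6],[0.1165,-0.0103,0.1,0,0,0,0.6],[0.1165,-0.0103,0.111,0,0,0,0.6],[0.1165,-0.0103,0.111,0,0,0,0.6],[0.1165,-0.0103,0.111,0,0,0,0.6]]]' | python3 steer.py; echo '[[[0,0,0,0,0,0,0],[0,0,0,0,0,0,0],[0,0,0,0,0,0,0],[0,0,0,0,0,0,0],[0,0,0,0,0,0,0],[0,0,0,0,0,0,0],[0,0,0,0,0,0,0],[0,0,0,0,0,0,0],[0,0,0,0,0,0,0]]]' | python3 steer.py
```

```text
time_s: 55.35
position: [0.4935, 0.0057, 0.1089]
tcp_rot: [[-1.0, -0.002, 0.0], [-0.002, 1.0, -0.0], [-0.0, -0.0, -1.0]]
force: [-0.2, -0.1, 0.7]
opening: 0.601
grasp_force: 0.0
time_s: 56.25
position: [0.4927, 0.006, 0.1088]
tcp_rot: [[-1.0, -0.002, -0.001], [-0.002, 1.0, 0.0], [0.001, 0.0, -1.0]]
force: [-1.0, 2.9, 0.8]
opening: 0.235
grasp_force: 29.6
```

```bash
echo '[[[-0.0003,0.003,0,0,0,0,0],[-0.0006,0.0063,0,0,0,0,0],[-0.0006,0.0063,0,0,0,0,0]]]' | python3 steer.py; echo '[[[-0.0007,0.003,0,0,0,0,0],[-0.0014,0.0062,0,0,0,0,0],[-0.0014,0.0062,0,0,0,0,0]]]' | python3 steer.py
```

```text
time_s: 56.55
position: [0.4937, 0.0121, 0.1088]
tcp_rot: [[-1.0, -0.003, 0.0], [-0.003, 1.0, -0.0], [-0.0, -0.0, -1.0]]
force: [-0.5, 0.2, -0.1]
opening: 0.233
grasp_force: 29.6
time_s: 56.85
position: [0.4952, 0.0184, 0.1087]
tcp_rot: [[-1.0, -0.003, 0.0], [-0.003, 1.0, -0.0], [-0.0, -0.0, -1.0]]
force: [0.7, -0.3, -3.1]
opening: 0.23
grasp_force: 29.6
```

```bash
echo '[[[-0.001,0.003,0,0,0,0,0],[-0.002,0.006,0,0,0,0,0],[-0.002,0.006,0,0,0,0,0]]]' | python3 steer.py; echo '[[[-0.0013,0.003,0,0,0,0,0],[-0.0026,0.0057,0,0,0,0,0],[-0.0026,0.0057,0,0,0,0,0]]]' | python3 steer.py
```

```text
time_s: 57.15
position: [0.4976, 0.0243, 0.1088]
tcp_rot: [[-1.0, -0.003, 0.001], [-0.003, 1.0, -0.0], [-0.001, -0.0, -1.0]]
force: [0.6, -1.0, -4.4]
opening: 0.234
grasp_force: 29.6
time_s: 57.45
position: [0.5, 0.0294, 0.1088]
tcp_rot: [[-1.0, -0.003, 0.001], [-0.003, 1.0, -0.001], [-0.001, -0.001, -1.0]]
force: [2.2, -4.8, -5.2]
opening: 0.235
grasp_force: 29.6
```

```bash
echo '[[[-0.0034,0.0056,0.001,0,0,0,0],[-0.0071,0.0106,0.001,0,0,0,0],[-0.0071,0.0106,0.001,0,0,0,0]]]' | python3 steer.py; echo '[[[-0.0043,0.0046,0,0,0,0,0],[-0.0091,0.0087,0,0,0,0,0],[-0.0091,0.0087,0,0,0,0,0]]]' | python3 steer.py
```

```text
time_s: 57.75
position: [0.5045, 0.0375, 0.1077]
tcp_rot: [[-1.0, -0.007, -0.006], [-0.007, 1.0, -0.007], [0.006, -0.006, -1.0]]
force: [-3.8, -15.9, -1.5]
opening: 0.238
grasp_force: 29.8
time_s: 58.05
position: [0.5091, 0.0431, 0.1072]
tcp_rot: [[-1.0, -0.011, -0.016], [-0.011, 1.0, -0.012], [0.016, -0.012, -1.0]]
force: [-11.3, -25.5, 3.8]
opening: 0.236
grasp_force: 30.1
```

```bash
echo '[[[-0.002,0.002,0,0,0,0,0],[-0.0035,0.0035,0,0,0,0,0],[-0.0035,0.0035,0,0,0,0,0],[-0.0035,0.0035,0,0,0,0,0]]]' | python3 steer.py; python3 cap.py t18 top; python3 jaw.py t18
```

```text
time_s: 58.45
position: [0.5107, 0.0451, 0.1071]
tcp_rot: [[-1.0, -0.011, -0.02], [-0.011, 1.0, -0.014], [0.02, -0.014, -1.0]]
force: [-14.7, -31.2, 3.7]
opening: 0.242
grasp_force: 30.3
(136, array([-31. , -28. , -24.8]))
t18 (62, array([ 4.2,  7.7, 10.8]))
```

```bash
echo '[[[0.003,-0.003,0,0,0,0,0],[0.006,-0.006,0,0,0,0,0],[0.009,-0.009,0,0,0,0,0],[0.009,-0.009,0,0,0,0,0]]]' | python3 steer.py;echo '[[[0.001,-0.001,0,0,0,0,0],[0.002,-0.002,0,0,0,0,0],[0.002,-0.002,0,0,0,0,0]]]' | python3 steer.py
```

```text
time_s: 58.9
position: [0.5073, 0.0407, 0.1077]
tcp_rot: [[-1.0, -0.004, -0.006], [-0.004, 1.0, -0.005], [0.006, -0.005, -1.0]]
force: [-3.5, -12.9, -0.8]
opening: 0.232
grasp_force: 29.7
time_s: 59.2
position: [0.5067, 0.0398, 0.1078]
tcp_rot: [[-1.0, -0.004, -0.003], [-0.004, 1.0, -0.003], [0.003, -0.003, -1.0]]
force: [-1.8, -8.9, -2.3]
opening: 0.237
grasp_force: 29.6
```

```bash
echo '[[[0.0015,-0.002,0,0,0,0,0],[0.0015,-0.0025,0,0,0,0,0],[0.0015,-0.0025,0,0,0,0,0.35],[0.0015,-0.0025,0,0,0,0,0.5],[0.0015,-0.0025,0,0,0,0,0.6],[0.0015,-0.0025,0,0,0,0,0.6],[0.0015,-0.0025,-0.04,0,0,0,0.6],[0.0015,-0.0025,-0.08,0,0,0,0.6],[0.0015,-0.0025,-0.11,0,0,0,0.6],[0.03,-0.0025,-0.11,0,0,0,0.6],[0.07,-0.02,-0.11,0,0,0,0.6],[0.07,-0.02,-0.11,0,0,0,0.6]]]' | python3 steer.py; python3 cap.py t19 top; python3 jaw.py t19; python3 go.py .6109 .002 .22 180
```

```text
time_s: 60.4
position: [0.4317, 0.0224, 0.2173]
tcp_rot: [[-1.0, -0.001, -0.008], [-0.001, 1.0, 0.002], [0.008, 0.002, -1.0]]
force: [0.3, -0.1, -0.1]
opening: 0.6
grasp_force: 0.0
(136, array([-31. , -28. , -24.8]))
t19 (144, array([ 3.8,  7.5, 10.7]))
[-0.1754 -0.0203 -0.0025] [ 0.06 -0.12  0.05] t 60.45 F [ 0.4 -0.1 -0.3] op 0.598
```

```bash
python3 find.py t19 2>&1 | head -2; python3 go.py .5512 .001 .2 140
```

```text
grip dark [(68.0, 150), (84.0, 153), (86.0, 147), (94.0, 195), (97.0, 198), (99.0, 192), (101.0, 189)]
[[9.85824e+01 5.48400e-01 1.80000e-03 6.30000e+01 1.18000e-01]
[-0.1158 -0.0212  0.0176] [ 2.000e-02 -1.400e-01  4.005e+01] t 60.45 F [ 0.4 -0.1 -0.3] op 0.598
```

```bash
echo '[[[-0.03,-0.005,0,0,0,8,0.7],[-0.06,-0.01,0,0,0,16,0.7],[-0.09,-0.015,0,0,0,24,0.7],[-0.1158,-0.0212,0.01,0,0,32,0.7],[-0.1158,-0.0212,0.0176,0,0,36,0.7],[-0.1158,-0.0212,0.0176,0,0,36,0.7],[-0.1158,-0.0212,0.0176,0,0,36,0.7]]]' | python3 steer.py; python3 cap.py w20; python3 find.py w20; python3 hubfit.py w20 .5515 .001 54 .108; python3 hubfit.py w20 .5515 .001 60 .108|tail -1; python3 cap.py t20 top;python3 go.py .5512 .001 .18 144
```

```text
time_s: 61.15
position: [0.5544, 0.001, 0.2]
tcp_rot: [[-0.811, 0.585, -0.0], [0.585, 0.811, 0.0], [0.001, 0.0, -1.0]]
force: [0.8, 0.1, -0.7]
opening: 0.701
grasp_force: 0.0
grip dark [(25.0, 144), (33.0, 162), (34.0, 147), (41.0, 159), (41.0, 156), (42.0, 153), (43.0, 150)]
[[ 9.64739e+01  5.51400e-01 -2.00000e-04  6.30000e+01  1.08000e-01]
 [ 9.58847e+01  5.51400e-01 -2.00000e-04  6.00000e+01  1.08000e-01]
 [ 9.39761e+01  5.51400e-01  8.00000e-04  6.30000e+01  1.08000e-01]
 [ 9.23348e+01  5.51400e-01  8.00000e-04  6.00000e+01  1.08000e-01]
 [ 9.20122e+01  5.52400e-01 -2.00000e-04  6.00000e+01  1.08000e-01]]
[[9.64954e+01 5.51500e-01 0.00000e+00 6.00000e+01 1.55000e-02]
 [9.48723e+01 5.51500e-01 0.00000e+00 6.00000e+01 1.60000e-02]
 [9.26586e+01 5.51500e-01 0.00000e+00 5.80000e+01 1.55000e-02]
 [9.14862e+01 5.51500e-01 0.00000e+00 5.80000e+01 1.60000e-02]]
mean [9.17453e+01 5.51800e-01 2.00000e-04 5.95000e+01 1.58000e-02] pix [[253.08011395 190.98380568]]
mean [9.49053e+01 5.51500e-01 1.00000e-04 6.17500e+01 1.57000e-02] pix [[253.08011395 190.98380568]]
[ 0.0025 -0.0017  0.0206] [0.02 0.02 0.2 ] t 61.25 F [-0.2  0.2 -0.4] op 0.702
```

Run:
```python
from h import *
a0=np.radians(8.83);R=np.array([[np.cos(a0),-np.sin(a0)],[np.sin(a0),np.cos(a0)]])
def prof(n,y0,y1,xs):
    c,s=pickle.load(open(n+".pkl","rb"));a=(T(c,s),c["K"],c["D"]);ys=np.arange(y0,y1,2.)
    o=[]
    for y in ys:
        p=np.c_[xs,np.full(len(xs),y)]/1e3@R.T+[.5319,.1322];u=proj(*a,np.c_[p,np.full(len(xs),.024)]).astype(np.float32)
        v=cv2.remap(c["color"],u[None,:,0].copy(),u[None,:,1].copy(),cv2.INTER_LINEAR)[0].astype(float)
        v=np.median(v,0);o.append("%d:%d/%d"%(y,v[0],v[2]))
    print(n,u[0],u[-1]," ".join(o))
prof("w2",-70,0,np.arange(-90,-50,4.));prof("w20",-45,30,np.arange(-60,-20,4.));prof("w20",-45,30,np.arange(20,60,4.))
```

```text
w2 [229.51749 173.03973] [224.9192  148.31438] -70:218/219 -68:217/219 -66:221/222 -64:219/220 -62:220/221 -60:169/171 -58:82/84 -56:84/86 -54:84/87 -52:83/86 -50:82/85 -48:82/85 -46:78/81 -44:92/94 -42:136/137 -40:186/188 -38:219/220 -36:214/216 -34:179/144 -32:184/80 -30:183/81 -28:179/79 -26:162/80 -24:125/114 -22:170/168 -20:214/216 -18:212/214 -16:216/218 -14:217/219 -12:219/220 -10:218/220 -8:214/217 -6:215/217 -4:219/220 -2:215/217
w20 [320.61118   32.288277] [341.75003  57.99542] -45:236/237 -43:234/236 -41:235/236 -39:236/237 -37:236/237 -35:234/235 -33:232/234 -31:230/231 -29:232/233 -27:231/232 -25:232/233 -23:232/233 -21:230/231 -19:81/82 -17:92/95 -15:96/99 -13:97/99 -11:96/98 -9:94/97 -7:94/97 -5:94/96 -3:102/105 -1:185/179 1:126/54 3:213/96 5:210/94 7:203/91 9:195/88 11:147/146 13:165/167 15:138/141 17:164/146 19:149/142 21:139/139 23:139/140 25:142/142 27:140/141 29:141/140
w20 [366.27798  87.84734] [385.34793 111.07386] -45:242/243 -43:241/242 -41:240/241 -39:240/241 -37:239/240 -35:237/238 -33:239/239 -31:237/238 -29:240/241 -27:236/237 -25:238/239 -23:238/239 -21:234/235 -19:72/74 -17:94/98 -15:98/101 -13:100/103 -11:98/101 -9:96/100 -7:99/101 -5:95/98 -3:113/115 -1:204/192 1:140/60 3:219/99 5:219/99 7:220/99 9:207/94 11:85/58 13:86/60 15:100/69 17:165/116 19:165/115 21:157/107 23:169/119 25:168/117 27:162/111 29:160/111
```

The jaw-to-pad gap went from about 8.5 to 2.5 mm, so the pad is pressed back about 6 mm, and the screw resisted 34 N, so it is at its stop. Now lift the crank off by the hub.

```bash
python3 go.py .5513 .0006 .0745 151; echo '[[[0.0025,-0.0015,0,0,0,-7,0.7],[0.0025,-0.0015,0,0,0,-7,0.7],[0.0025,-0.0015,0.03,0,0,-7,0.7]]]' | python3 steer.py; python3 go.py .5513 .0006 .0745 151
```

```text
[ 0.0022 -0.002   0.1261] [ 0.02  0.02 -6.8 ] t 61.25 F [-0.2  0.2 -0.4] op 0.702
time_s: 61.55
position: [0.5548, 0.0004, 0.174]
tcp_rot: [[-0.875, 0.485, 0.011], [0.485, 0.875, -0.002], [-0.01, 0.003, -1.0]]
force: [0.2, 0.4, -0.2]
opening: 0.699
grasp_force: 0.0
[ 0.0042 -0.0019  0.0994] [0.2  0.6  0.01] t 61.55 F [ 0.2  0.4 -0.2] op 0.699
```

```bash
echo '[[[0,0,0.01,0,0,0,0.7],[0,0,0.01,0,0,0,0.7],[0,0,0.01,0,0,0,0.7]]]' | python3 steer.py; python3 go.py .5513 .0006 .0745 151
```

```text
time_s: 61.85
position: [0.5515, 0.0008, 0.1606]
tcp_rot: [[-0.875, 0.484, 0.0], [0.484, 0.875, 0.0], [-0.0, 0.0, -1.0]]
force: [-0.8, -0.2, -0.0]
opening: 0.701
grasp_force: 0.0
[ 0.     -0.0003  0.0861] [0.01 0.01 0.08] t 61.85 F [-0.8 -0.2 -0. ] op 0.701
```

```bash
echo '[[[0,0,0.03,0,0,0,0.7],[0,0,0.06,0,0,0,0.7],[0,0,0.08,0,0,0,0.7],[0,0,0.086,0,0,0,0.7],[0,0,0.086,0,0,0,0.7],[0,0,0.086,0,0,0,0.7],[0,0,0.086,0,0,0,0],[0,0,0.086,0,0,0,0],[0,0,0.086,0,0,0,0],[0,0,0.086,0,0,0,0],[0,0,0.086,0,0,0,0],[0,0,0.086,0,0,0,0],[0,0,0.086,0,0,0,0],[0,0,0.086,0,0,0,0],[0,0,0.086,0,0,0,0],[0,0,0.086,0,0,0,0]]]' | python3 steer.py;  echo '[[[0,0,-0.002,0,0,0,0],[0,0,-0.005,0,0,0,0],[0,0,-0.008,0,0,0,0],[0,0,-0.008,0,0,0,0]]]' | python3 steer.py
```

```text
time_s: 63.45
position: [0.5513, 0.0006, 0.0745]
tcp_rot: [[-0.876, 0.483, 0.0], [0.483, 0.876, -0.0], [-0.0, -0.0, -1.0]]
force: [-1.7, -2.1, 5.0]
opening: 0.369
grasp_force: 29.8
time_s: 63.85
position: [0.5511, 0.0008, 0.0822]
tcp_rot: [[-0.876, 0.483, -0.0], [0.483, 0.876, -0.0], [0.0, -0.0, -1.0]]
force: [0.2, -2.0, -3.5]
opening: 0.366
grasp_force: 29.8
```

```bash
echo '[[[0,0,-0.01,0,0,0,0],[0,0,-0.02,0,0,0,0],[0,0,-0.03,0,0,0,0],[0,0,-0.045,0,0,0,0],[0,0,-0.063,0,0,0,0],[0,0,-0.07,0,0,0,0],[0,0,-0.07,0,0,0,0]]]' | python3 steer.py; python3 cap.py w21; python3 jaw.py; python3 go.py .4774 -.2053 .15 28.2
```

```text
time_s: 64.55
position: [0.552, 0.001, 0.1539]
tcp_rot: [[-0.876, 0.483, 0.003], [0.483, 0.876, -0.0], [-0.003, 0.001, -1.0]]
force: [-0.4, -0.2, -3.3]
opening: 0.367
grasp_force: 29.7
(136, array([-31. , -28. , -24.8]))
[-0.035  -0.2163  0.0029] [8.0000e-02 0.0000e+00 1.2292e+02] t 64.6 F [ 0.9  0.4 -3.1] op 0.364
```

```bash
echo '[[[-0.002,-0.015,0,0,0,7,0],[-0.005,-0.03,0,0,0,14,0],[-0.007,-0.045,0,0,0,21,0],[-0.01,-0.06,0,0,0,28,0],[-0.012,-0.075,0,0,0,36,0],[-0.015,-0.09,0,0,0,43,0],[-0.017,-0.105,0,0,0,50,0],[-0.02,-0.12,0,0,0,57,0],[-0.022,-0.135,0,0,0,64,0],[-0.025,-0.15,0,0,0,71,0],[-0.027,-0.165,0,0,0,79,0],[-0.03,-0.18,0,0,0,86,0],[-0.032,-0.195,0,0,0,93,0],[-0.034,-0.21,0,0,0,101,0],[-0.035,-0.2163,0,0,0,109,0],[-0.035,-0.2163,0,0,0,117,0],[-0.035,-0.2163,0,0,0,122.9,0],[-0.035,-0.2163,0,0,0,122.9,0],[-0.035,-0.2163,0,0,0,122.9,0]]]' | python3 steer.py; python3 go.py .4774 -.2053 .0265 28.2
```

```text
time_s: 66.5
position: [0.4769, -0.205, 0.1516]
tcp_rot: [[0.88, 0.475, -0.001], [0.475, -0.88, 0.001], [-0.001, -0.002, -1.0]]
force: [-0.4, 0.8, -2.9]
opening: 0.371
grasp_force: 29.7
[0.0004 0.0007 0.1251] [-0.09  0.04  0.15] t 66.5 F [-0.4  0.8 -2.9] op 0.371
```

Still held (Fz −2.9). Lower it to just above the board, then to touch.

```bash
echo '[[[0,0,0.03,0,0,0,0],[0,0,0.06,0,0,0,0],[0,0,0.09,0,0,0,0],[0,0,0.11,0,0,0,0],[0,0,0.12,0,0,0,0],[0,0,0.123,0,0,0,0],[0,0,0.123,0,0,0,0],[0,0,0.124,0,0,0,0],[0,0,0.124,0,0,0,0]]]' | python3 steer.py; echo '[[[0,0,0.0007,0,0,0,0],[0,0,0.0015,0,0,0,0],[0,0,0.0015,0,0,0,0]]]' | python3 steer.py
```

```text
time_s: 67.4
position: [0.4781, -0.2059, 0.0292]
tcp_rot: [[0.881, 0.473, 0.002], [0.473, -0.881, -0.001], [0.001, 0.002, -1.0]]
force: [-0.0, -0.5, -3.5]
opening: 0.362
grasp_force: 29.7
time_s: 67.7
position: [0.4774, -0.2055, 0.0269]
tcp_rot: [[0.881, 0.473, 0.0], [0.473, -0.881, -0.0], [0.0, 0.0, -1.0]]
force: [0.8, -0.3, -2.9]
opening: 0.368
grasp_force: 29.7
```

```bash
echo '[[[0,0,0.0005,0,0,0,0],[0,0,0.001,0,0,0,0],[0,0,0.001,0,0,0,0]]]' | python3 steer.py;echo '[[[0,0,0.0005,0,0,0,0],[0,0,0.001,0,0,0,0],[0,0,0.001,0,0,0,0]]]' | python3 steer.py
```

```text
time_s: 68.0
position: [0.4773, -0.2055, 0.0259]
tcp_rot: [[0.881, 0.473, -0.0], [0.473, -0.881, -0.0], [-0.0, 0.0, -1.0]]
force: [-0.5, -0.6, -0.6]
opening: 0.368
grasp_force: 29.8
time_s: 68.3
position: [0.4772, -0.2055, 0.0255]
tcp_rot: [[0.881, 0.473, -0.0], [0.473, -0.881, -0.0], [-0.0, 0.0, -1.0]]
force: [-2.2, -1.5, 5.1]
opening: 0.364
grasp_force: 29.8
```

Touching the board. Release, rise, and check everything by code.

```bash
echo '[[[0,0,-0.0008,0,0,0,0],[0,0,-0.0008,0,0,0,0.45],[0,0,-0.0008,0,0,0,0.6],[0,0,-0.0008,0,0,0,0.7],[0,0,-0.0008,0,0,0,0.7],[0,0,-0.0008,0,0,0,0.7],[0,0,-0.03,0,0,0,0.7],[0,0,-0.07,0,0,0,0.7],[0,0,-0.11,0,0,0,0.7],[0,0,-0.15,0,0,0,0.7],[0,0,-0.15,0,0,0,0.7],[0,0,-0.15,0,0,0,0.7]]]' | python3 steer.py; python3 cap.py w22; python3 hubfit.py w22 .4774 -.2053 28 .058; python3 grip.py w22 .5304 -.177 .092;  python3 go.py .4523 .0802 .2524 0
```

```text
time_s: 69.5
position: [0.4778, -0.2057, 0.1757]
tcp_rot: [[0.881, 0.473, 0.002], [0.473, -0.881, -0.001], [0.001, 0.002, -1.0]]
force: [-0.5, -0.4, -0.4]
opening: 0.702
grasp_force: 0.0
[[ 9.87023e+01  4.78400e-01 -2.05300e-01  2.80000e+01  1.60000e-02]
 [ 9.85611e+01  4.78400e-01 -2.05300e-01  3.00000e+01  1.60000e-02]
 [ 9.75487e+01  4.78400e-01 -2.05300e-01  3.00000e+01  1.55000e-02]
 [ 9.74811e+01  4.78400e-01 -2.05300e-01  2.80000e+01  1.55000e-02]]
mean [ 9.686e+01  4.784e-01 -2.053e-01  2.900e+01  1.580e-02] pix [[253.52291712 187.83265181]]
[[-13.7332   0.5304  -0.176 ]
 [-13.6786   0.5314  -0.176 ]
 [-12.2865   0.5314  -0.175 ]
 [-10.4131   0.5324  -0.176 ]] [-11.6673   0.5314  -0.1755]
[ 0.1132 -0.263  -0.0778] [-0.03  0.03 28.22] t 69.55 F [ 0.   0.5 -1.2] op 0.696
```

The crank is standing on the board at its old place. Now a final check of the clamp from the w2 pose.

```bash
echo '[[[0.03,-0.04,-0.03,0,0,5,0.7],[0.05,-0.08,-0.06,0,0,10,0.7],[0.07,-0.12,-0.078,0,0,15,0.7],[0.09,-0.16,-0.078,0,0,20,0.7],[0.1,-0.2,-0.078,0,0,25,0.7],[0.1132,-0.24,-0.078,0,0,28.2,0.7],[0.1132,-0.263,-0.078,0,0,28.2,0.7],[0.1132,-0.263,-0.078,0,0,28.2,0.7],[0.1132,-0.263,-0.078,0,0,28.2,0.7]]]' | python3 steer.py; python3 cap.py w23
python3 - <<'E'
from h import *
a0=np.radians(8.83);R=np.array([[np.cos(a0),-np.sin(a0)],[np.sin(a0),np.cos(a0)]])
c,s=pickle.load(open("w23.pkl","rb"));a=(T(c,s),c["K"],c["D"])
def line(P,z):
    P=np.array(P)/1e3@R.T+[.5319,.1322];u=proj(*a,np.c_[P,np.full(len(P),z)]).astype(np.float32)
    return cv2.remap(c["color"],u[None,:,0].copy(),u[None,:,1].copy(),cv2.INTER_LINEAR)[0]
for z,lab,ys,xs in((.024,"jaw x=-80",np.arange(-45,25,2.),[-90,-80,-70]),(.042,"blk x=0",np.arange(0,70,2.),[-20,0,20]),(.042,"blk x=77",np.arange(0,70,2.),[60,77,90])):
    print(lab," ".join("%d:%d/%d"%(y,*np.median(line([(x,y) for x in xs],z),0)[[0,2]]) for y in ys))
for y in (20,35,50): print("along x y",y," ".join("%d:%d/%d"%(x,*line([(x,y)],.042)[0][[0,2]]) for x in list(range(-44,-28,2))+list(range(32,48,1))+list(range(106,124,2))))
E
```

```text
time_s: 70.45
position: [0.4521, 0.0799, 0.2514]
tcp_rot: [[1.0, 0.002, -0.003], [0.002, -1.0, -0.0], [-0.003, 0.0, -1.0]]
force: [-0.3, 0.4, 0.2]
opening: 0.701
grasp_force: 0.0
jaw x=-80 -45:207/203 -43:206/202 -41:207/203 -39:220/220 -37:206/201 -35:206/202 -33:207/202 -31:206/203 -29:205/206 -27:206/201 -25:207/202 -23:206/203 -21:209/205 -19:137/135 -17:79/82 -15:89/91 -13:88/90 -11:87/90 -9:86/89 -7:86/88 -5:83/85 -3:100/102 -1:145/145 1:148/103 3:191/85 5:191/85 7:186/83 9:172/80 11:152/140 13:204/201 15:204/200 17:202/201 19:222/222 21:206/208 23:204/199
blk x=0 0:205/88 2:207/92 4:203/91 6:184/83 8:82/53 10:102/72 12:153/106 14:153/105 16:150/103 18:159/112 20:160/111 22:150/103 24:147/100 26:151/105 28:152/106 30:149/103 32:147/100 34:159/110 36:168/118 38:153/104 40:148/101 42:156/110 44:152/105 46:148/100 48:155/107 50:148/101 52:151/103 54:157/110 56:153/106 58:146/100 60:89/72 62:86/89 64:88/91 66:83/86 68:85/88
blk x=77 0:195/84 2:207/92 4:209/94 6:190/85 8:77/54 10:105/74 12:157/110 14:148/102 16:151/104 18:161/112 20:153/106 22:150/103 24:147/100 26:154/107 28:157/11
[... 640 characters left out ...]
:137/139 -36:121/119 -34:158/110 -32:164/114 -30:159/110 32:159/111 33:160/112 34:159/111 35:158/109 36:159/110 37:156/106 38:152/102 39:123/82 40:80/55 41:153/106 42:165/115 43:162/114 44:158/111 45:158/110 46:160/112 47:164/115 106:154/106 108:156/109 110:155/107 112:151/102 114:118/97 116:87/91 118:88/91 120:88/91 122:91/93
along x y 50 -44:140/141 -42:140/142 -40:140/141 -38:141/142 -36:133/135 -34:112/74 -32:150/102 -30:145/98 32:156/107 33:155/106 34:154/105 35:157/107 36:157/109 37:161/111 38:156/108 39:117/81 40:67/47 41:112/76 42:142/96 43:146/99 44:146/99 45:145/98 46:144/97 47:142/96 106:152/104 108:150/104 110:151/103 112:160/109 114:105/94 116:87/91 118:89/90 120:87/90 122:89/91
```

Checks all pass. Blocks run x −35…40…115 with no gaps and y 11…60 against the fence; the pad is on them and pressed back; the crank stands on the board.

```bash
python3 -c "
from rig import bot
print(bot.hand_in())"
```

```text
the job is handed in; nothing more can be done
None
```

I handed the job in with both reachable blocks clamped, the screw turned until it resisted 34 N (read as its stop, with the pad back about 5.5 mm against the expected 6 mm), and the crank upright on the hardboard; I took a third, block-sized object about 1.17 m away to be scenery and left it, and the handle left the fingers once in the fourth turn, so I re-gripped it.

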